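Load the slotted weights and hang them on the bonding press

ROBOT

A 6-joint arm with a two-finger parallel gripper is mounted at the origin on a cart in front of the work surface, level with it; the furniture and walls round the work are solid. World frame = base frame: x ahead of the robot, y to its left, z up, the work surface at z = 0. Lengths are in m, angles in rad, forces in N, time in s.
With the tool pointing down it reaches from about 0.25 to 0.725 m from the base axis. Payload 9.7 kg.
Tool frame: the origin (TCP) lies at the very end of the fingers, on their centre line; the grasp point (between the pads) lies 19 mm behind it (manip.pinch_z is the z of the grasp point in the tool frame, in m); z points along the fingers, y is the direction in which the jaws open and shut (so a half turn about z gives the same grasp; the last joint's range is limited). The gripper opens to 85 mm and grips with 20 to 120 N. Pads are 22 mm wide; open, the fingers measure 114 mm over their backs; the gripper's body (76 mm by 85 mm) begins 54 mm behind the grasp point. The pads swing forward as they close: fully open they stand 13 mm farther back than shut.
Start: joints at [1.2, 0.087, 0.176, 1.66, 0, 1.571], TCP at [0.199, 0.513, 0.231] pointing down, gripper open.
Joint ranges: [-3.13, 3.13], [-0.85, 1.81], [-1.15, 1.24], [-2.2, 2.28], [-1.44, 1.52], [-3.14, 3.14]. Speed limits (rad/s): [2.22, 2.22, 2.57, 3.14, 3.14, 3.14].

INTERFACE

Orientations are given as a 3x3 rotation matrix whose columns are the frame's x, y, z axes.
In Python, from plant import status, cams, manip gives the robot as it stands. The module is installed in compiled form; this text tells all that it offers.
- The arm moves only by the shell command python3 -m inch 'ROWS' [FORCE]. ROWS is JSON, a list of rows, each an object with "claw": the opening in per cent of the stroke, from 0 (shut) to 100 (fully open); "travel": the shift along the world's x, y, z in mm, a list of three; "twist": the turn about the world's z in degrees. A call has 1 to 12 rows; each row shifts and turns the pose as measured when the row begins; what a row does not reach is not made up. A row lasts 1/8 s, in which the tool goes at most 62.5 mm and 10.7 degrees, less where a joint would pass 70% of its speed; a pose out of reach is approached as far as the arm can. A call with a gripper value outside its range is refused whole. The fingers move at their own pace and stop on an object; FORCE is the grip in N (left out, the last holds). Time passes only in rows, so rows that do not move let the fingers close. It gives the time, the measured TCP pose, the force and the opening at its end, in the units of the state.
- status.observe(): the state, without advancing time (a new reading comes with each control period).
- cams.capture(name): name is "side" or "top"; returns a dict with "frame" (480x640x3 uint8, blue, green, red), "intrinsics" (3x3 intrinsics, pixels), "rvec" (rotation vector, rad) and "tvec" (3), from world to camera coordinates, as OpenCV has them. Camera axes: x right, y down, z forward; pixel columns grow to the right and rows downward; lengths in m; the calibration is good to about 2 mm. A picture is of the moment at which its call begins. There is no depth.
- manip.finish_job(): hands the job in, once; it reports no verdict.
Trained networks look in a picture, given as the dict that the camera call returned (one of the last four; its "shot" number tells which), for a name from the list of things; names that differ only in an ending like _2 or _b are one class to them, and where a whole thing is asked for, a point or a joint stands for the part that bears it (a point fixed in the world has none). Each returns a list of dicts, best first, with "p" (0 to 1); they miss things now and then, are a little off and sometimes report something else, mostly with a low value. They report only what shows in the picture. A call takes as long as a camera call.
- cams.look_for(name, picture): "point" ([column, row] in pixels, amid what is visible of it).
- cams.spot_point(name, picture): "point" ([column, row] in pixels: a listed point, or the origin of a listed thing).
The state is a dict: "clock": time; "joint_pos": joint angles; "qd": joint speeds; "tau": joint torques, N m; "eef_pos": TCP position; "tool_rot": TCP orientation; "force": force on the tool from outside, world axes, zero at the start; "torque": the same for the moment, N m; "opening": finger opening in m.
Only numpy, scipy, OpenCV 4.12 (cv2) and the standard library are available. Lean on these libraries where they do the work, as an engineer would, in place of code of your own. Each camera call takes 0.05 s, during which the arm holds its last target.

TASK

The heat sink on the little bonding press has to be clamped by dead weight. Put all three large slotted weights on the weight hanger, lying flat on its foot, with each slot turned at least a quarter turn away from the slot of the weight next to it so that none can slide off; then lift the hanger by its head and hang it in the fork at the end of the press arm, so that the arm comes down and the pad clamps the heat sink. Leave the small weight, the flux bottle and the solder reel where they are.

Things in the scene. Friction and masses are not known exactly. Their poses are not given: they have to be found in the camera images.
- hanger_head (a point): Weight hanger standing loose on the bench: steel foot 40 mm across and 8 mm thick, stem 5 mm thick, button head 16 mm across and 16 mm tall on top; 64 mm tall in all, about 90 g. This point is the centre of the head, 56 mm above the underside of the foot; the head's underside is 8 mm below this point, the foot's upper face 48 mm below. z runs up the stem.
- weight_1_c (a point): one of three identical steel slotted weights, a disc 54 mm across and 8 mm thick, about 135 g, lying flat; this is its centre, half-way up. An open slot 8 mm wide (mouth flared to 12 mm) runs from the rim along the disc's own +x to 4 mm past the centre.
- weight_1_slot (a point): Mouth of that disc's slot, on the rim, 27 mm from its centre along its +x.
- weight_2_c (a point): one of three identical steel slotted weights, a disc 54 mm across and 8 mm thick, about 135 g, lying flat; this is its centre, half-way up; slot as on the first, along its +x.
- weight_2_slot (a point): Mouth of that disc's slot, on the rim, 27 mm from its centre along its +x.
- weight_3_c (a point): one of three identical steel slotted weights, a disc 54 mm across and 8 mm thick, about 135 g, lying flat; this is its centre, half-way up; slot as on the first, along its +x.
- weight_3_slot (a point): Mouth of that disc's slot, on the rim, 27 mm from its centre along its +x.
- fork_seat (a point): Centre of the press arm's fork slot, on its upper face, 92 mm up at rest. Fork 5 mm thick, 24 mm wide; slot 8 mm wide, open to its -x (tips 15 mm out, 3 mm lips from 11 mm out), ending 4.5 mm past the seat. The arm (10 mm deep) begins 33 mm past the seat; the press runs to 210 mm past it, up to 105 mm high. A spring (0.9 to 1.5 N here) and damper hold the arm up; the loaded hanger (4.9 N) sinks the fork to 80 mm, pad on heat sink.
- small_weight: A smaller spare slotted weight, 34 mm across and 6 mm thick, lying flat, not part of this load; origin at the centre of its underside.
- flux_bottle: Small bottle, 36 mm across and 88 mm tall with its needle cap, standing; origin at the centre of its underside.
- solder_reel: Reel of solder standing on its flange, 60 mm across, 56 mm tall; origin at the centre of its underside.
- card_rack: Fixed upright card rack, 120 mm along its own x by 130 mm along its own y, its cards up to 95 mm high; origin at the centre of its underside. It does not move.
- iron_stand: Fixed soldering-iron stand. Base 12 mm high, from +5 to -96 mm along its own x, 70 mm along y; coil up to 100 mm high (x -55 to +10 mm, 45 mm wide), and the handle of the iron, 25 mm thick, rises from it along +x to 105 mm out and 155 mm high. Origin on the bench under the coil's end. It does not move.

How it is judged:
By the outcome, as a careful person would: the job done as asked, in the order asked, and still so for the second after the job is handed in, with the robot touching nothing.
It also fails if it takes over 72 s, if anything falls off the work surface, if the arm or the gripper's body presses on something with over 40 N, if the wrist force passes 120 N, or if a joint passes its speed limit or range.

## Working session

There is one attempt and no reset: what is moved stays moved. The work goes in short steps, Python scripts to look and compute and a shell command to move; the robot and the scene stay as the last step left them, time stands still between calls to the robot, and variables do not carry over. Pictures are saved under pics/ and viewed, and the job is handed in when it is done.

```bash
mkdir -p pics; cat > h.py <<'E'
import numpy as np, cv2
from plant import status, cams, manip
def cap(name, fn=None):
    p=cams.capture(name)
    if fn: cv2.imwrite('pics/'+fn+'.png',p['frame'])
    return p
def ray(p,uv):
    K=np.array(p['intrinsics']);R=cv2.Rodrigues(np.array(p['rvec'],float))[0];t=np.array(p['tvec'],float).ravel()
    d=R.T@np.linalg.inv(K)@np.array([uv[0],uv[1],1.]); c=-R.T@t
    return c,d/np.linalg.norm(d)
def atz(p,uv,z):
    c,d=ray(p,uv); return c+d*(z-c[2])/d[2]
def proj(p,X):
    K=np.array(p['intrinsics'])
    return cv2.projectPoints(np.array(X,float).reshape(-1,3),np.array(p['rvec'],float),np.array(p['tvec'],float),K,None)[0].reshape(-1,2)
def tri(p1,u1,p2,u2):
    c1,d1=ray(p1,u1);c2,d2=ray(p2,u2)
    A=np.stack([d1,-d2],1);s=np.linalg.lstsq(A,c2-c1,rcond=None)[0]
    a=c1+s[0]*d1;b=c2+s[1]*d2
    return (a+b)/2,np.linalg.norm(a-b)
E
python3 - <<'E'
from h import *
np.set_printoptions(precision=4,suppress=True)
s=status.observe();print(s['clock'],s['eef_pos'],s['tool_rot'],s['opening'],manip.pinch_z)
t=cap('top','top0');d=cap('side','side0')
for p in (t,d): print(ray(p,[320,240]))
Z={'hanger_head':.056,'weight_1_c':.004,'weight_1_slot':.004,'fork_seat':.092,'small_weight':0,'flux_bottle':0,'solder_reel':0,'card_rack':0,'iron_stand':0}
for n,z in Z.items():
    for nm,p in (('top',t),('side',d)):
        for r in cams.spot_point(n,p)[:5]:
            print(n,nm,np.round(r['p'],2),np.round(r['point'],1),atz(p,r['point'],z)*1000)
print(status.observe()['clock'])
E
```

```text
0.0 [0.1992 0.5124 0.2306] [[-0.932   0.3624 -0.0005]
 [ 0.3624  0.932  -0.0012]
 [ 0.     -0.0013 -1.    ]] 0.08532014276068266 -0.0187
(array([0.4335, 0.275 , 0.9576]), array([ 0.1571,  0.016 , -0.9875]))
(array([0.3906, 0.9787, 0.5669]), array([ 0.22  , -0.8134, -0.5385]))
hanger_head top 0.82 [403.6 335.6] [420.8282 152.9458  56.    ]
hanger_head side 0.51 [405.9 240.2] [427.0817 148.3448  56.    ]
weight_1_c top 0.83 [341.5 203.2] [651.9535 252.552    4.    ]
weight_1_c side 0.74 [291.1 271. ] [644.0017 263.2201   4.    ]
weight_1_slot top 0.64 [335.5 220.6] [620.2805 263.1619   4.    ]
weight_1_slot top 0.58 [269.8 194.8] [666.8768 381.0808   4.    ]
weight_1_slot top 0.19 [268.1 301.7] [476.2172 379.8259   4.    ]
weight_1_slot side 0.61 [297.9 271.6] [629.9268 260.6444   4.    ]
fork_seat top 0.9 [244.2 241. ] [569.0062 410.8186  92.    ]
fork_seat top 0.36 [353.4 278.1] [510.4114 235.6326  92.    ]
fork_seat side 0.85 [301.1 287. ] [573.6583 412.0297  92.    ]
small_weight top 0.45 [266.4 299.8] [479.6746 383.3142   0.    ]
small_weight side 0.71 [353.6 326.6] [484.2394 379.7532   0.    ]
flux_bottle top 0.57 [268.8 194.4] [668.5885 383.3466   0.    ]
flux_bottle side 0.65 [254.  305.8] [675.5535 384.3536   0.    ]
solder_reel top 0.73 [375.9 154.3] [744.0457 190.1171   0.    ]
solder_reel side 0.92 [259.6 242.9] [749.9203 179.5538   0.    ]
iron_stand side 0.29 [352.9 271. ] [522.5136 216.2371   0.    ]
1.0
```

View pics/top0.png

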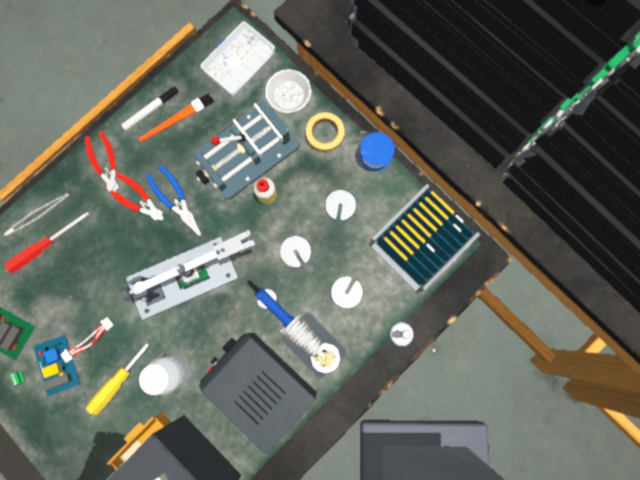

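View pics/side0.png

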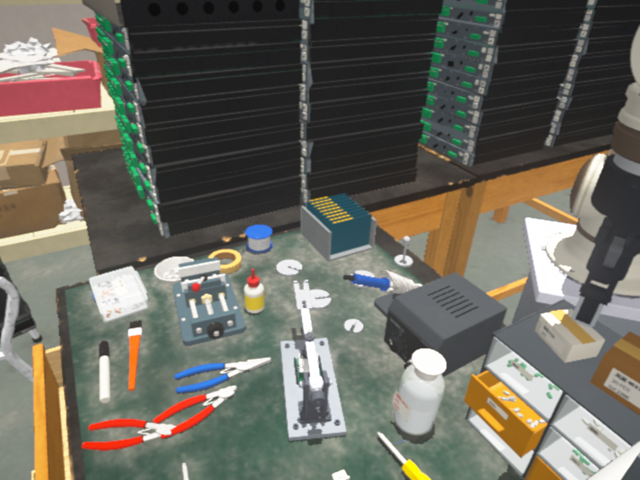

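The top view shows the three discs near (341,205), (295,251) and (347,291). The hanger is at (402,335), the fork tip at about (252,237), and the iron handle ends near (252,285). I'll zoom in and fit the discs and slots.

```bash
python3 - <<'E'
from h import *
np.set_printoptions(precision=1,suppress=True)
import pickle
t=cams.capture('top');d=cams.capture('side')
pickle.dump((t,d),open('s0.pkl','wb'))
cv2.imwrite('pics/tz.png',cv2.resize(t['frame'][180:380,200:460],None,fx=3,fy=3,interpolation=cv2.INTER_CUBIC))
cv2.imwrite('pics/sz.png',cv2.resize(d['frame'][190:390,260:460],None,fx=3,fy=3,interpolation=cv2.INTER_CUBIC))
for n in ('hanger_head','weight_1_c','weight_1_slot','fork_seat','card_rack','iron_stand','small_weight','flux_bottle'):
    for nm,p in (('top',t),('side',d)):
        print(n,nm,[(round(r['p'],2),np.round(r['point'],1)) for r in cams.spot_point(n,p)[:6]],[(round(r['p'],2),np.round(r['point'],1)) for r in cams.look_for(n,p)[:4]])
g=cv2.cvtColor(t['frame'],cv2.COLOR_BGR2GRAY)
_,b=cv2.threshold(g,170,255,0)
n,l,st,c=cv2.connectedComponentsWithStats(b)
for i in range(1,n):
    if 100<st[i,4]<1200 and 200<c[i,0]<460 and 180<c[i,1]<380:
        m=(l==i).astype(np.uint8);cn=cv2.findContours(m,cv2.RETR_EXTERNAL,cv2.CHAIN_APPROX_NONE)[0][0]
        h=cv2.convexHull(cn);e=cv2.fitEllipse(h)
        print(st[i],c[i],e, atz(t,e[0],.008)*1000)
E
```

```text
hanger_head top [(0.77, array([403.4, 336.3]))] [(0.7, array([267.5, 193.4])), (0.68, array([397.8, 335.4]))]
hanger_head side [(0.51, array([406.2, 242.2]))] [(0.65, array([403.4, 257.6]))]
weight_1_c top [(0.56, array([341.6, 204.4]))] [(0.59, array([344. , 202.1]))]
weight_1_c side [(0.8, array([289.7, 269.2]))] [(0.85, array([288.5, 270.1]))]
weight_1_slot top [(0.6, array([336.1, 221.7]))] [(0.74, array([339.8, 207.9]))]
weight_1_slot side [(0.89, array([301.8, 271. ])), (0.68, array([328.2, 299.9]))] [(0.92, array([287.4, 270. ])), (0.17, array([250.2, 295.2]))]
fork_seat top [(0.93, array([243.6, 241.8])), (0.38, array([342.7, 203.5]))] [(0.64, array([190.1, 263.7]))]
fork_seat side [(0.74, array([298.8, 287.9]))] [(0.79, array([308.8, 347. ]))]
card_rack top [] []
card_rack side [] [(0.49, array([317.8, 301.3])), (0.18, array([354.8, 328.1]))]
iron_stand top [] [(0.21, array([295.8, 251.8]))]
iron_stand side [] []
small_weight top [(0.56, array([269.6, 300. ]))] [(0.46, array([342.9, 204.1]))]
small_weight side [(0.78, array([356.6, 329.7]))] [(0.7, array([353.7, 327.2]))]
fl
[... 717 characters left out ...]
0966796875, 86.87287139892578), 44.407249450683594) [548.6  61.7   8. ]
[279 236  32  31 725] [294.7 250.5] ((295.03173828125, 251.03179931640625), (30.75162696838379, 31.751609802246094), 75.25182342529297) [564.8 334.    8. ]
[372 243  47  47 364] [394.4 266.4] ((395.0172119140625, 266.0478210449219), (17.375463485717773, 62.826229095458984), 134.9729766845703) [539.4 159.4   8. ]
[331 276  32  33 780] [346.4 292.4] ((346.6432189941406, 291.9476013183594), (31.82961082458496, 32.5428352355957), 170.13739013671875) [493.8 243.6   8. ]
[391 322  22  24 364] [402.1 333.8] ((401.48223876953125, 333.7530517578125), (22.128190994262695, 23.420835494995117), 160.5596160888672) [423.2 150.    8. ]
```

View pics/tz.png

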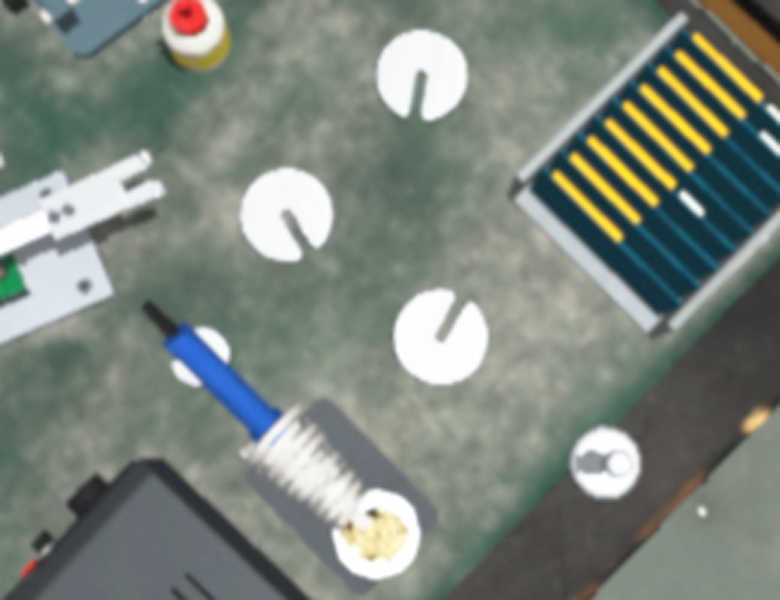

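View pics/sz.png

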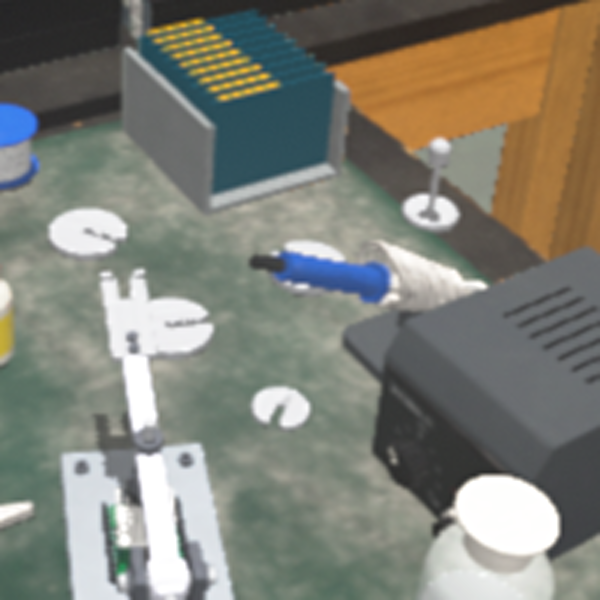

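The zoomed views confirm the three discs and the hanger foot. The hanger stands about 45 mm from the bench edge. Next I'll fit disc poses by rendering and find the obstacle poses.

```bash
cat >> h.py <<'E'
from scipy.optimize import minimize
def discfit(p,x,y,z=.008,th0=None,R=.027,up=6):
    """fit disc with slot, top face at height z; returns x,y,theta_deg,score"""
    g=cv2.cvtColor(p['frame'],cv2.COLOR_BGR2GRAY).astype(np.float32)
    u0=proj(p,[x,y,z])[0]; h=26
    c0=np.round(u0).astype(int); 
    patch=np.clip(g[c0[1]-h:c0[1]+h+1,c0[0]-h:c0[0]+h+1],0,230)
    vv,uu=np.mgrid[-h:h+1,-h:h+1].astype(float); uu+=c0[0];vv+=c0[1]
    sub=(np.arange(3)-1)/3.
    pts=np.stack([np.stack([uu+a,vv+b],-1) for a in sub for b in sub],0).reshape(-1,2)
    K=np.array(p['intrinsics']);Rm=cv2.Rodrigues(np.array(p['rvec'],float))[0];t=np.array(p['tvec'],float).ravel()
    d=(Rm.T@np.linalg.inv(K)@np.c_[pts,np.ones(len(pts))].T).T;c=-Rm.T@t
    W=(c+d*((z-c[2])/d[:,2])[:,None])[:,:2]
    def ren(q):
        th=q[2];X=W-q[:2];a=X@[np.cos(th),np.sin(th)];b=X@[-np.sin(th),np.cos(th)]
        r=np.hypot(a,b);s=.0006
        ind=1/(1+np.exp((r-R)/s))
        hw=np.where(a>.022,.004+(a-.022)*.4,.004)
        sl=1/(1+np.exp(-(hw-abs(b))/s))*1/(1+np.exp(-(a+.004)/s))
        m=ind*(1-sl); return m.reshape(9,-1).mean(0)
    near=np.hypot(W[:,0]-x,W[:,1]-y).reshape(9,-1).mean(0)<.036
    def cost(q):
        m=ren(q)[near];I=patch.ravel()[near]
        A=np.c_[m,np.ones(len(m))];r=np.linalg.lstsq(A,I,rcond=None)
        return ((A@r[0]-I)**2).mean()
    ths=np.deg2rad(np.arange(0,360,20)) if th0 is None else [np.deg2rad(th0)]
    best=min(ths,key=lambda th:cost([x,y,th]))
    q=minimize(lambda v:cost([v[0]/1000,v[1]/1000,v[2]/10]),[x*1000,y*1000,best*10],method='Nelder-Mead',options=dict(xatol=.01,fatol=.01,maxiter=600)).x
    return q[0],q[1],np.rad2deg(q[2]/10)%360,cost([q[0]/1000,q[1]/1000,q[2]/10])**.5
E
python3 - <<'E'
from h import *
import pickle
np.set_printoptions(precision=1,suppress=True)
t,d=pickle.load(open('s0.pkl','rb'))
for n,x,y in (('A',.649,.255),('B',.565,.334),('C',.494,.244)):
    print(n,np.array(discfit(t,x,y)))
print('head',tri(t,[403.5,336],d,[406,241]),atz(t,[401.5,333.75],.008)*1000)
print('fork',tri(t,[243.9,241.4],d,[300,287.5]))
# fork tips: tz (146,157),(160,187)
for q in ((146,157),(160,187),(132,183)): 
    u=[200+q[0]/3,180+q[1]/3];print('forktip top',atz(t,u,.092)*1000)
for q in ((107,275),(138,272),(132,340)): 
    u=[260+q[0]/3,190+q[1]/3];print('fork side',atz(d,u,.092)*1000)
for q in ((148,303),(180,340),(275,420),(360,520)):
    u=[200+q[0]/3,180+q[1]/3];print('iron',u,atz(t,u,.155)*1000,atz(t,u,.1)*1000,atz(t,u,0.012)*1000)
for q in ((255,262),(290,265),(385,280)):
    u=[260+q[0]/3,190+q[1]/3];print('iron side',u,atz(d,u,.155)*1000,atz(d,u,.13)*1000)
print('ironbase',[atz(t,[200+a/3,180+b/3],.012)*1000 for a,b in ((322,398),(437,520),(362,592),(245,478))])
print('rack',[atz(t,[200+a/3,180+b/3],.09)*1000 for a,b in ((515,187),(660,328))])
print('box top',[atz(t,[u,v],.1)*1000 for u,v in ((245,334),(316,388),(200,378))])
print('edge',[atz(t,[200+a/3,180+b/3],0)*1000 for a,b in ((600,575),(760,420))])
E
```

```text
A [648.6 255.  170.4  11.9]
B [564.9 334.  210.9  13.5]
C [494.1 243.6 331.9  13. ]
head (array([0.4, 0.2, 0.1]), np.float64(0.006187464386660281)) [423.2 150.    8. ]
fork (array([0.6, 0.4, 0.1]), np.float64(0.0068646259718775846))
forktip top [583.2 404.   92. ]
forktip top [566.9 396.   92. ]
forktip top [569.  411.1  92. ]
fork side [587.  401.2  92. ]
fork side [571.1 393.   92. ]
fork side [556.2 450.1  92. ]
iron [249.33333333333334, 281.0] [499.6 391.6 155. ] [504.1 399.6 100. ] [511.3 412.4  12. ]
iron [260.0, 293.3333333333333] [481.6 375.4 155. ] [484.9 382.3 100. ] [490.1 393.3  12. ]
iron [291.6666666666667, 320.0] [443.2 328.3 155. ] [443.9 332.  100. ] [445.  337.8  12. ]
iron [320.0, 353.33333333333337] [396.1 286.7 155. ] [393.5 287.6 100. ] [389.4 288.8  12. ]
iron side [345.0, 277.3333333333333] [494.2 444.2 155. ] [500.5 411.7 130. ]
iron side [356.6666666666667, 278.3333333333333] [477.  440.9 155. ] [482.2 408.3 130. ]
iron side [388.33333333333337, 283.3333333333333] [429.8 437.7 155. ] [432.2 404.9 130. ]
ironbase [array([457.6, 311.1,  12. ]), array([389.8, 245.4,  12. ]), array([349.9, 287.4,  12. ]), array([412.3, 354.3,  12. ])]
rack [array([568.2, 206.2,  90. ]), array([493.5, 130.5,  90. ])]
box top [array([421.9, 404. , 100. ]), array([341.8, 293.3, 100. ]), array([354.9, 471.2, 100. ])]
edge [array([359.5, 152.5,   0. ]), array([447.3,  59.3,   0. ])]
```

Fitted poses (mm, degrees):

| Item | x | y | Angle |
|---|---|---|---|
| Disc A | 649 | 255 | slot 170° |
| Disc B | 565 | 334 | slot 211° |
| Disc C | 494 | 244 | slot 332° |
| Hanger | 422 | 151 | n/a |
| Fork seat | 570 | 412 | +x ≈ 115° |

I'll stack them as B at about 240°, then C at about 0°, then A at about 240°. First I'll go over the hanger and centre it with two light crossed grips, so its position is exact in the robot frame.

```bash
python3 -m inch '[{"claw":60,"travel":[32,-51.6,-11.5],"twist":0},{"claw":60,"travel":[32,-51.6,-11.5],"twist":0},{"claw":60,"travel":[32,-51.6,-11.5],"twist":0},{"claw":60,"travel":[32,-51.6,-11.5],"twist":0},{"claw":60,"travel":[32,-51.6,-11.5],"twist":0},{"claw":60,"travel":[32,-51.6,-11.5],"twist":0},{"claw":60,"travel":[32,-51.6,-11.5],"twist":0},{"claw":60,"travel":[0,0,0],"twist":0}]' 20
```

```text
clock: 3.7
eef_pos: [0.4252, 0.144, 0.1486]
tool_rot: [[-0.933, 0.36, 0.003], [0.36, 0.933, 0.002], [-0.002, 0.002, -1.0]]
force: [0.9, 0.6, 0.8]
opening: 0.0514
```

```bash
python3 - <<'E'
from h import *
s=status.observe();print(s['clock'],s['eef_pos'],np.rad2deg(np.arctan2(s['tool_rot'][1][0],s['tool_rot'][0][0])),s['joint_pos'],s['force'],s['opening'])
E
```

```text
3.7 [0.4251582  0.14399429 0.14863813] 158.88043141931215 [ 3.26168024e-01 -1.73426496e-01 -2.34941612e-01  1.50617282e+00
  6.14868779e-04  6.94772532e-01] [0.8988809  0.6373037  0.75015574] 0.05138749569327668
```

```bash
python3 -m inch '[{"claw":60,"travel":[-2.7,7,-30],"twist":0},{"claw":60,"travel":[0,0,-40],"twist":0},{"claw":60,"travel":[0,0,-27],"twist":0},{"claw":60,"travel":[0,0,0],"twist":0},{"claw":0,"travel":[0,0,0],"twist":0},{"claw":0,"travel":[0,0,0],"twist":0},{"claw":0,"travel":[0,0,0],"twist":0},{"claw":0,"travel":[0,0,0],"twist":0}]' 20
python3 - <<'E'
from h import *
t=cap('top','t1');d=cap('side','d1')
cv2.imwrite('pics/m1.png',np.hstack([cv2.resize(t['frame'][270:390,330:460],(390,360)),cv2.resize(d['frame'][190:310,340:470],(390,360))]))
E
```

```text
clock: 4.7
eef_pos: [0.4235, 0.1544, 0.0547]
tool_rot: [[-0.933, 0.359, 0.009], [0.359, 0.933, 0.005], [-0.007, 0.008, -1.0]]
force: [1.0, -0.2, -0.9]
opening: 0.0145
```

View pics/m1.png

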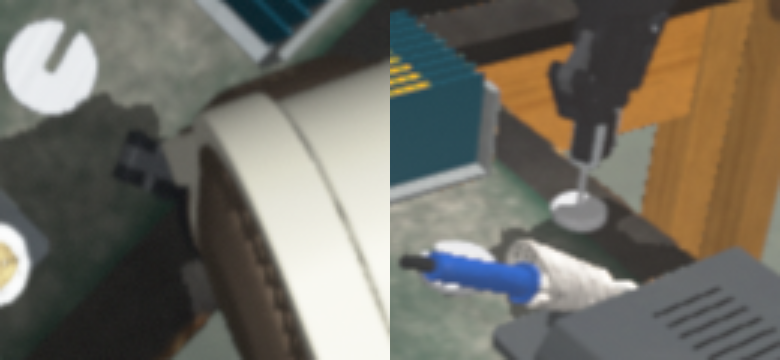

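```bash
python3 -m inch '[{"claw":0,"travel":[0,0,0],"twist":0},{"claw":0,"travel":[0,0,0],"twist":0}]' 20
python3 - <<'E'
from h import *
d=cap('side')
cv2.imwrite('pics/m2.png',cv2.resize(d['frame'][200:280,370:450],(640,640),interpolation=cv2.INTER_CUBIC))
E
```

```text
clock: 5.05
eef_pos: [0.4234, 0.1543, 0.0545]
tool_rot: [[-0.933, 0.36, 0.009], [0.36, 0.933, 0.005], [-0.007, 0.008, -1.0]]
force: [-0.3, -0.6, -1.2]
opening: 0.0141
```

View pics/m2.png

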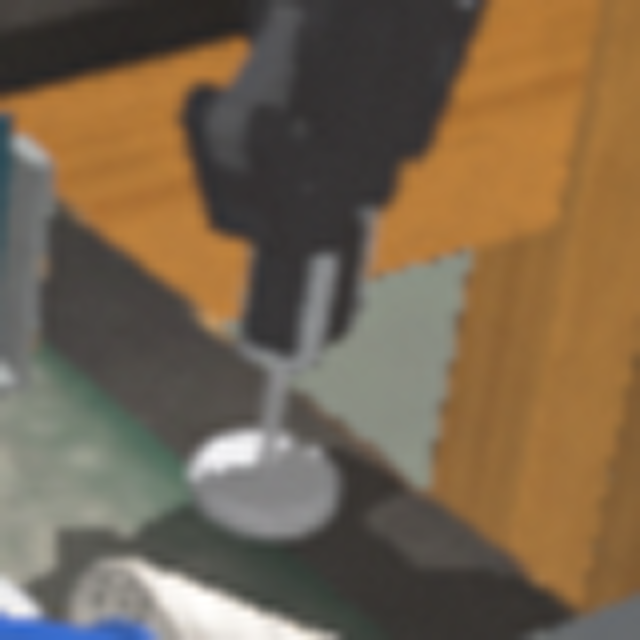

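```bash
python3 -m inch '[{"claw":60,"travel":[0,0,0],"twist":0},{"claw":60,"travel":[0,0,0],"twist":0},{"claw":60,"travel":[2,-1,0],"twist":10},{"claw":60,"travel":[0,0,0],"twist":10},{"claw":60,"travel":[0,0,0],"twist":10},{"claw":60,"travel":[0,0,0],"twist":10},{"claw":60,"travel":[0,0,0],"twist":10},{"claw":60,"travel":[0,0,0],"twist":10},{"claw":60,"travel":[0,0,0],"twist":10},{"claw":60,"travel":[0,0,0],"twist":10},{"claw":60,"travel":[0,0,0],"twist":10}]' 20
python3 -m inch '[{"claw":60,"travel":[0,0,0],"twist":0},{"claw":0,"travel":[0,0,0],"twist":0},{"claw":0,"travel":[0,0,0],"twist":0},{"claw":0,"travel":[0,0,0],"twist":0},{"claw":0,"travel":[0,0,0],"twist":0},{"claw":0,"travel":[0,0,0],"twist":0}]' 20
python3 - <<'E'
from h import *
d=cap('side')
cv2.imwrite('pics/m3.png',cv2.resize(d['frame'][200:280,370:450],(640,640),interpolation=cv2.INTER_CUBIC))
E
```

```text
clock: 6.48
eef_pos: [0.426, 0.1534, 0.0552]
tool_rot: [[-0.312, -0.95, -0.005], [-0.95, 0.312, 0.01], [-0.008, 0.008, -1.0]]
force: [-0.2, -0.1, 0.1]
opening: 0.051
clock: 7.22
eef_pos: [0.4262, 0.1534, 0.0554]
tool_rot: [[-0.321, -0.947, -0.004], [-0.947, 0.321, 0.01], [-0.008, 0.008, -1.0]]
force: [-0.4, -0.1, 0.8]
opening: 0.0143
```

View pics/m3.png

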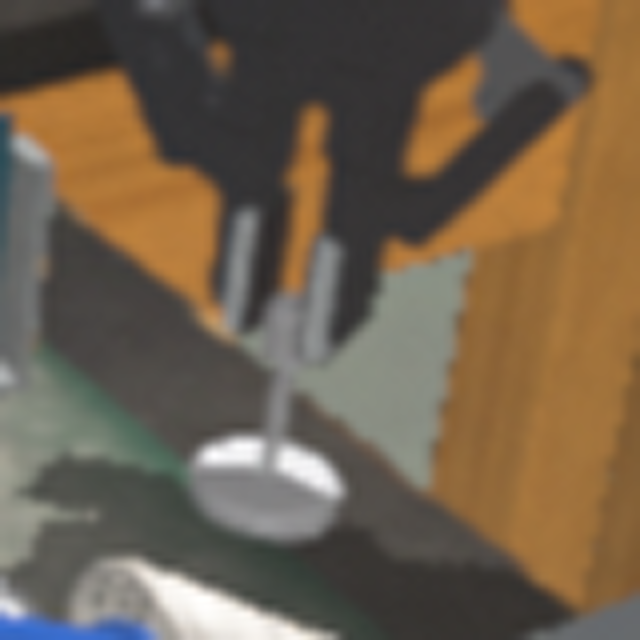

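Both crossed grips closed on the head at about 14.3 mm reading. The side picture shows the head between the pads at (285,300) and the hanger upright. The hanger axis is at (426.2, 153.2). Next: release, rise, and go to disc B.

```bash
python3 -m inch '[{"claw":60,"travel":[0,0,0],"twist":0},{"claw":60,"travel":[0,0,0],"twist":0},{"claw":100,"travel":[0,0,40],"twist":0},{"claw":100,"travel":[35,45.5,10],"twist":-10.1},{"claw":100,"travel":[35,45.5,0],"twist":-10.1},{"claw":100,"travel":[35,45.5,0],"twist":-10.1},{"claw":100,"travel":[35,45.5,-20],"twist":-10.1},{"claw":100,"travel":[0,0,-30],"twist":0},{"claw":100,"travel":[0,0,-10],"twist":0},{"claw":100,"travel":[0,0,0],"twist":0}]' 20
python3 - <<'E'
from h import *
t=cap('top');d=cap('side')
cv2.imwrite('pics/m4.png',np.hstack([cv2.resize(t['frame'][180:300,230:360],(390,360)),cv2.resize(d['frame'][240:340,250:350],(360,360))]))
E
```

```text
clock: 8.52
eef_pos: [0.5702, 0.3417, 0.0449]
tool_rot: [[-0.871, -0.492, 0.005], [-0.492, 0.871, 0.012], [-0.01, 0.008, -1.0]]
force: [-0.1, -0.2, 0.5]
opening: 0.0857
```

View pics/m4.png

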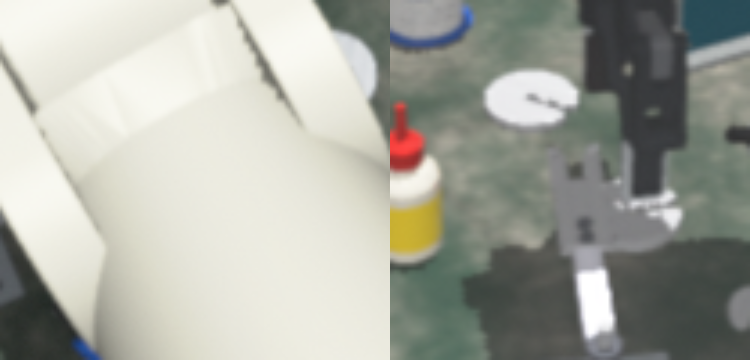

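```bash
python3 -m inch '[{"claw":80,"travel":[-3.7,-6.7,-20],"twist":1.4},{"claw":80,"travel":[0,0,-14],"twist":0},{"claw":80,"travel":[0,0,0],"twist":0},{"claw":80,"travel":[0,0,0],"twist":0}]' 20
python3 - <<'E'
from h import *
d=cap('side')
cv2.imwrite('pics/m5.png',cv2.resize(d['frame'][260:340,280:360],(640,640),interpolation=cv2.INTER_CUBIC))
E
```

```text
clock: 9.12
eef_pos: [0.5692, 0.3354, 0.0181]
tool_rot: [[-0.859, -0.512, 0.014], [-0.511, 0.859, 0.017], [-0.021, 0.008, -1.0]]
force: [-0.0, 0.0, 0.1]
opening: 0.068
```

View pics/m5.png

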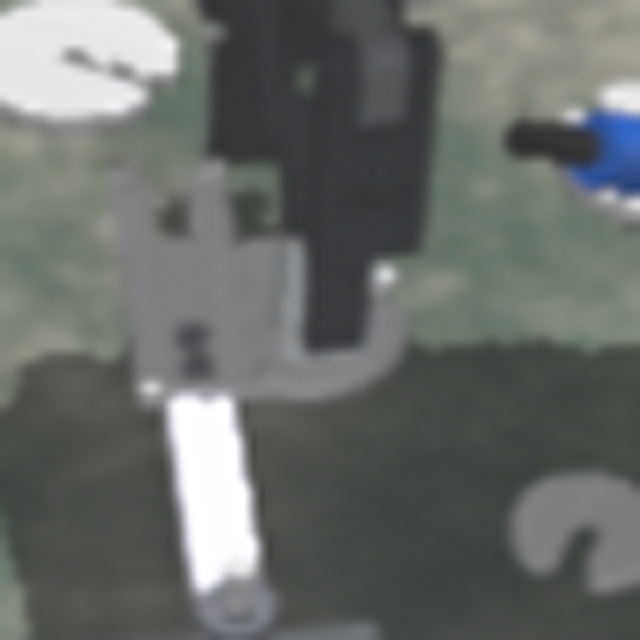

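```bash
python3 -m inch '[{"claw":80,"travel":[-3,-0.5,-10],"twist":0},{"claw":80,"travel":[0,0,-5],"twist":0},{"claw":80,"travel":[0,0,0],"twist":0}]' 20;  python3 -m inch '[{"claw":80,"travel":[0,0,-4],"twist":0},{"claw":80,"travel":[0,0,0],"twist":0}]' 20
```

```text
clock: 9.55
eef_pos: [0.5662, 0.3353, 0.0027]
tool_rot: [[-0.859, -0.512, 0.015], [-0.511, 0.859, 0.018], [-0.022, 0.008, -1.0]]
force: [-0.4, 0.2, 0.4]
opening: 0.0681
clock: 9.8
eef_pos: [0.5661, 0.3353, -0.0017]
tool_rot: [[-0.859, -0.512, 0.015], [-0.511, 0.859, 0.018], [-0.022, 0.008, -1.0]]
force: [0.6, 0.2, -0.6]
opening: 0.0685
```

```bash
python3 -m inch '[{"claw":0,"travel":[0,0,0],"twist":0},{"claw":0,"travel":[0,0,0],"twist":0},{"claw":0,"travel":[0,0,0],"twist":0}]' 40;  python3 -m inch '[{"claw":0,"travel":[0,0,20],"twist":0},{"claw":0,"travel":[0,0,20],"twist":0},{"claw":0,"travel":[0,0,0],"twist":0}]' 40
python3 - <<'E'
from h import *
d=cap('side')
cv2.imwrite('pics/m6.png',cv2.resize(d['frame'][240:340,280:380],(640,640),interpolation=cv2.INTER_CUBIC))
E
```

```text
clock: 10.18
eef_pos: [0.5665, 0.3353, -0.001]
tool_rot: [[-0.859, -0.512, 0.016], [-0.511, 0.859, 0.018], [-0.023, 0.007, -1.0]]
force: [0.1, -0.8, -1.6]
opening: 0.0513
clock: 10.55
eef_pos: [0.5665, 0.3353, 0.042]
tool_rot: [[-0.859, -0.512, 0.016], [-0.511, 0.859, 0.018], [-0.023, 0.007, -1.0]]
force: [-0.6, -0.2, -0.7]
opening: 0.0517
```

View pics/m6.png

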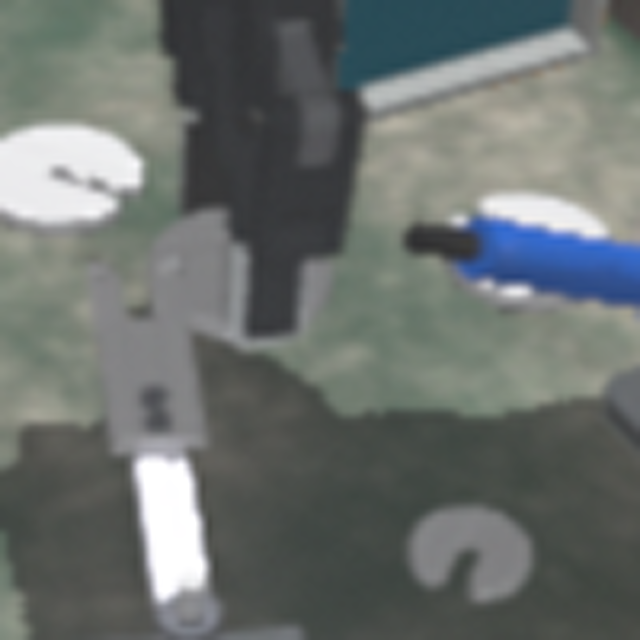

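```bash
python3 - <<'E'
from h import *
d=cap('side')
im=d['frame'][265:305,295:345]
im=cv2.resize(im,(800,600)[:2],interpolation=cv2.INTER_CUBIC)
im=np.clip(im.astype(float)*1.6-30,0,255).astype(np.uint8)
s=status.observe();T=np.array(s['eef_pos']);R=np.array(s['tool_rot'])
# expected disc outline if flat, centre at z=TCP+? (bottom at lifted height .043)
for z in (.043,.051):
    a=np.linspace(0,2*np.pi,60)
    c=np.array([.565+.0015,.335])
    pts=proj(d,np.c_[c[0]+.027*np.cos(a),c[1]+.027*np.sin(a),np.full(60,z)])
    q=((pts-[295,265])*[800/50,600/40]).astype(np.int32)
    cv2.polylines(im,[q.reshape(-1,1,2)],True,(0,0,255) if z<.05 else (0,255,0),1)
cv2.imwrite('pics/m7.png',im)
E
```

```text
(no output)
```

View pics/m7.png

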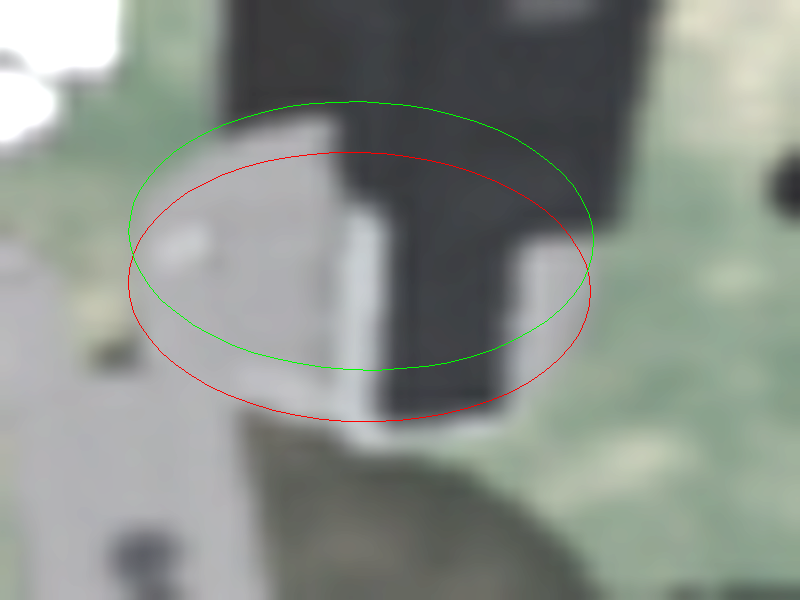

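Disc B is gripped and lies flat: the flat model outline matches the picture. Moving it to the stand-off point, 55 mm back along the 240° direction.

```bash
python3 -m inch '[{"claw":0,"travel":[-36,-42,0],"twist":9.7},{"claw":0,"travel":[-36,-43,0],"twist":9.7},{"claw":0,"travel":[-36,-43,0],"twist":9.7},{"claw":0,"travel":[0,0,-8],"twist":0},{"claw":0,"travel":[0,0,-8],"twist":0},{"claw":0,"travel":[0,0,0],"twist":0}]' 40
```

```text
clock: 11.4
eef_pos: [0.4527, 0.2033, 0.0169]
tool_rot: [[-0.488, -0.873, -0.002], [-0.872, 0.488, 0.017], [-0.014, 0.011, -1.0]]
force: [0.5, 0.7, -2.3]
opening: 0.0515
```

```bash
python3 -m inch '[{"claw":0,"travel":[1.1,-0.6,-4],"twist":0},{"claw":0,"travel":[0,0,0],"twist":0}]' 40
cat >> h.py <<'E'
def overlay(cx,cy,zs,th,fn,name='side',hx=426.2,hy=153.2,box=(370,210,70),extra=None):
    d=cams.capture(name);u,v,w=box;k=640/w
    im=cv2.resize(d['frame'][v:v+w,u:u+w],(640,640),interpolation=cv2.INTER_CUBIC)
    def dr(P,col):
        q=((proj(d,np.array(P)/1000)-[u,v]+.5)*k).astype(np.int32);cv2.polylines(im,[q.reshape(-1,1,2)],False,col,1)
    a=np.linspace(0,2*np.pi,60)
    for z in zs: dr(np.c_[cx+27*np.cos(a),cy+27*np.sin(a),np.full(60,z)],(0,0,255))
    t=np.deg2rad(th);e=np.array([np.cos(t),np.sin(t)]);n=np.array([-e[1],e[0]])
    P=[np.r_[np.array([cx,cy])+s*4*n+l*e,zs[-1]] for s,l in ((1,27),(1,-4),(-1,-4),(-1,27))];dr(P,(0,0,255))
    for z in (0,8): dr(np.c_[hx+20*np.cos(a),hy+20*np.sin(a),np.full(60,z)],(0,255,0))
    dr([[hx,hy,8],[hx,hy,64]],(0,255,0))
    dr(np.c_[hx+8*np.cos(a),hy+8*np.sin(a),np.full(60,48)],(0,255,0))
    cv2.imwrite('pics/'+fn+'.png',im)
E
python3 - <<'E'
from h import *
s=status.observe();p=s['eef_pos']*1000;print(p)
overlay(p[0],p[1],[p[2]+1,p[2]+9],240.8,'m8')
E
```

```text
clock: 11.65
eef_pos: [0.4546, 0.2036, 0.0124]
tool_rot: [[-0.488, -0.873, -0.003], [-0.873, 0.488, 0.017], [-0.014, 0.011, -1.0]]
force: [-1.2, 0.4, -2.1]
opening: 0.0511
[454.56839318 203.63102783  12.37438296]
```

View pics/m8.png

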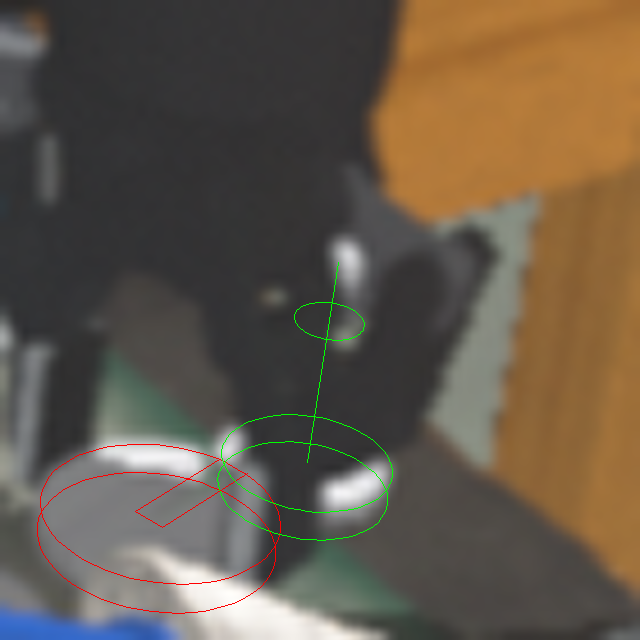

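```bash
python3 -m inch '[{"claw":0,"travel":[-5.9,-10.5,0],"twist":0},{"claw":0,"travel":[-5.9,-10.5,0],"twist":0},{"claw":0,"travel":[0,0,0],"twist":0}]' 40; python3 -m inch '[{"claw":0,"travel":[-2.9,-5.2,0],"twist":0},{"claw":0,"travel":[-2.9,-5.2,0],"twist":0},{"claw":0,"travel":[0,0,0],"twist":0}]' 40
```

```text
clock: 12.08
eef_pos: [0.4421, 0.1813, 0.0128]
tool_rot: [[-0.488, -0.873, -0.003], [-0.873, 0.488, 0.017], [-0.014, 0.011, -1.0]]
force: [0.2, 0.7, -1.7]
opening: 0.0512
clock: 12.45
eef_pos: [0.436, 0.17, 0.0132]
tool_rot: [[-0.489, -0.873, -0.002], [-0.872, 0.488, 0.018], [-0.014, 0.01, -1.0]]
force: [-0.5, -0.3, -1.5]
opening: 0.0516
```

```bash
python3 -m inch '[{"claw":0,"travel":[-2.9,-5,0],"twist":0},{"claw":0,"travel":[-2.9,-5,0],"twist":0},{"claw":0,"travel":[0,0,0],"twist":0}]' 40; python3 -m inch '[{"claw":0,"travel":[-2.5,-4.5,0],"twist":0},{"claw":0,"travel":[0,0,0],"twist":0}]' 40
python3 - <<'E'
from h import *
s=status.observe();p=s['eef_pos']*1000;print(p)
overlay(p[0],p[1],[p[2]+1,p[2]+9],240.8,'m9')
E
```

```text
clock: 12.82
eef_pos: [0.4298, 0.1594, 0.0132]
tool_rot: [[-0.488, -0.873, -0.002], [-0.872, 0.488, 0.018], [-0.015, 0.01, -1.0]]
force: [-0.1, 0.2, -1.1]
opening: 0.0519
clock: 13.08
eef_pos: [0.4272, 0.1546, 0.0132]
tool_rot: [[-0.488, -0.873, -0.002], [-0.872, 0.488, 0.018], [-0.015, 0.01, -1.0]]
force: [-0.1, 0.4, -1.8]
opening: 0.0516
[427.21707949 154.6348326   13.16772533]
```

View pics/m9.png

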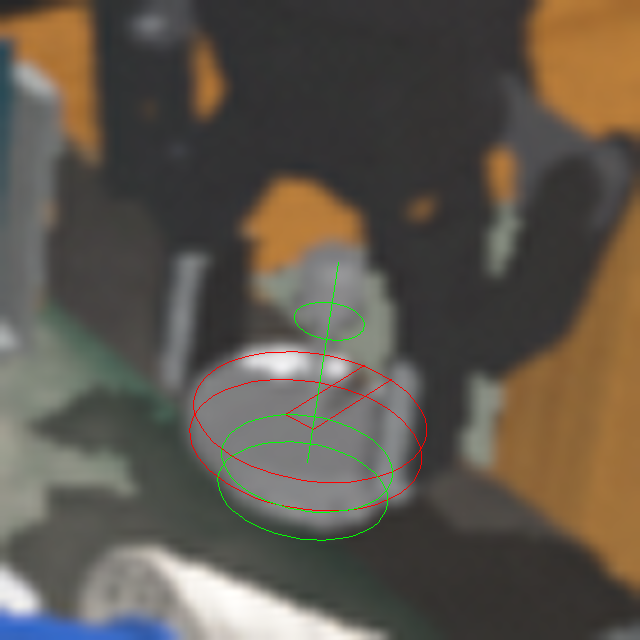

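```bash
python3 -m inch '[{"claw":0,"travel":[-0.3,-0.6,-3],"twist":0},{"claw":0,"travel":[0,0,-2],"twist":0},{"claw":0,"travel":[0,0,0],"twist":0}]' 40; python3 -m inch '[{"claw":0,"travel":[0,0,-1],"twist":0},{"claw":0,"travel":[0,0,0],"twist":0}]' 40
```

```text
clock: 13.5
eef_pos: [0.4271, 0.1543, 0.0077]
tool_rot: [[-0.488, -0.873, -0.002], [-0.873, 0.488, 0.018], [-0.015, 0.01, -1.0]]
force: [0.5, 0.6, -0.8]
opening: 0.0513
clock: 13.75
eef_pos: [0.4272, 0.1544, 0.0069]
tool_rot: [[-0.488, -0.873, -0.001], [-0.873, 0.488, 0.018], [-0.015, 0.01, -1.0]]
force: [-2.0, -0.3, -0.1]
opening: 0.0518
```

```bash
python3 -m inch '[{"claw":72,"travel":[0,0,0],"twist":0},{"claw":72,"travel":[0,0,0],"twist":0},{"claw":72,"travel":[0,0,35],"twist":0},{"claw":80,"travel":[0,0,35],"twist":-9.9},{"claw":80,"travel":[32,43,0],"twist":-9.9},{"claw":80,"travel":[32,43,0],"twist":-9.9},{"claw":80,"travel":[0,0,0],"twist":-9.9},{"claw":80,"travel":[0,0,0],"twist":-9.9},{"claw":80,"travel":[0,0,0],"twist":-9.9},{"claw":80,"travel":[0,0,-15],"twist":-9.9},{"claw":80,"travel":[0,0,-15],"twist":-9.9},{"claw":80,"travel":[0,0,-15],"twist":-9.9}]' 40
python3 - <<'E'
from h import *
t=cap('top');d=cap('side')
cv2.imwrite('pics/n1.png',np.hstack([cv2.resize(t['frame'][240:360,310:440],(390,360)),cv2.resize(d['frame'][200:300,340:440],(360,360))]))
E
```

```text
clock: 15.25
eef_pos: [0.495, 0.2445, 0.0348]
tool_rot: [[-0.855, 0.518, 0.024], [0.518, 0.855, 0.0], [-0.02, 0.012, -1.0]]
force: [0.3, -0.3, -0.4]
opening: 0.0681
```

View pics/n1.png

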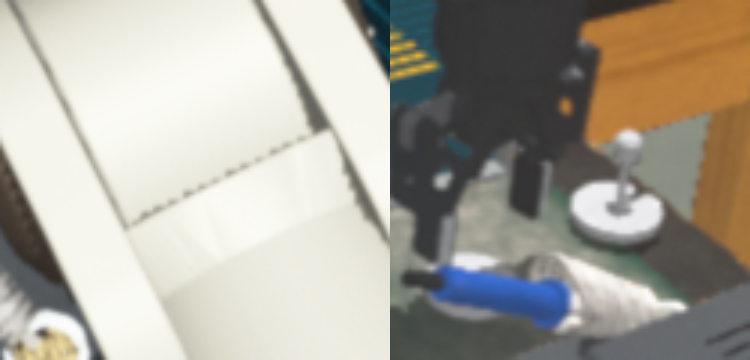

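Disc B lies flat on the foot: the side view shows it seated at (615,210) with the stem through it. Descending on disc C.

```bash
python3 -m inch '[{"claw":80,"travel":[0.5,0.5,-15],"twist":3.1},{"claw":80,"travel":[0,0,-12],"twist":0},{"claw":80,"travel":[0,0,-4],"twist":0},{"claw":80,"travel":[0,0,0],"twist":0}]' 40
```

```text
clock: 15.85
eef_pos: [0.4954, 0.2449, 0.0035]
tool_rot: [[-0.889, 0.458, 0.023], [0.458, 0.889, 0.001], [-0.02, 0.012, -1.0]]
force: [0.5, 0.5, -0.6]
opening: 0.0685
```

```bash
python3 -m inch '[{"claw":80,"travel":[0,0,-4.5],"twist":-0.8},{"claw":80,"travel":[0,0,0],"twist":0},{"claw":0,"travel":[0,0,0],"twist":0},{"claw":0,"travel":[0,0,0],"twist":0},{"claw":0,"travel":[0,0,0],"twist":0}]' 40;  python3 -m inch '[{"claw":0,"travel":[0,0,20],"twist":0},{"claw":0,"travel":[0,0,20],"twist":0},{"claw":0,"travel":[0,0,0],"twist":0}]' 40
```

```text
clock: 16.48
eef_pos: [0.496, 0.2452, 0.0004]
tool_rot: [[-0.882, 0.471, 0.025], [0.471, 0.882, 0.002], [-0.021, 0.013, -1.0]]
force: [-0.5, -0.1, -0.9]
opening: 0.0515
clock: 16.85
eef_pos: [0.4955, 0.245, 0.0402]
tool_rot: [[-0.882, 0.471, 0.023], [0.471, 0.882, 0.001], [-0.02, 0.012, -1.0]]
force: [-0.4, 0.3, -2.0]
opening: 0.0513
```

```bash
python3 -m inch '[{"claw":0,"travel":[0,0,40],"twist":0},{"claw":0,"travel":[-20,-6,8],"twist":0},{"claw":0,"travel":[-35,-27,0],"twist":9.4},{"claw":0,"travel":[-35,-28,0],"twist":9.4},{"claw":0,"travel":[-34,-28,0],"twist":9.4},{"claw":0,"travel":[0,0,0],"twist":0}]' 40
```

```text
clock: 17.6
eef_pos: [0.3663, 0.1531, 0.0821]
tool_rot: [[-1.0, -0.018, 0.015], [-0.018, 1.0, 0.008], [-0.015, 0.007, -1.0]]
force: [-0.0, 1.0, -1.9]
opening: 0.0508
```

```bash
python3 -m inch '[{"claw":0,"travel":[-3,0,-25],"twist":-1},{"claw":0,"travel":[0,0,-20],"twist":0},{"claw":0,"travel":[0,0,-9],"twist":0},{"claw":0,"travel":[0,0,0],"twist":0}]' 40
python3 - <<'E'
from h import *
s=status.observe();p=s['eef_pos']*1000;print(p)
overlay(p[0],p[1],[p[2]+0,p[2]+8],0,'n2',box=(380,210,80))
E
```

```text
clock: 18.1
eef_pos: [0.364, 0.1537, 0.0249]
tool_rot: [[-1.0, 0.003, 0.016], [0.004, 1.0, 0.008], [-0.016, 0.008, -1.0]]
force: [0.3, -1.0, -1.5]
opening: 0.0512
[364.02110148 153.67699434  24.90975431]
```

View pics/n2.png

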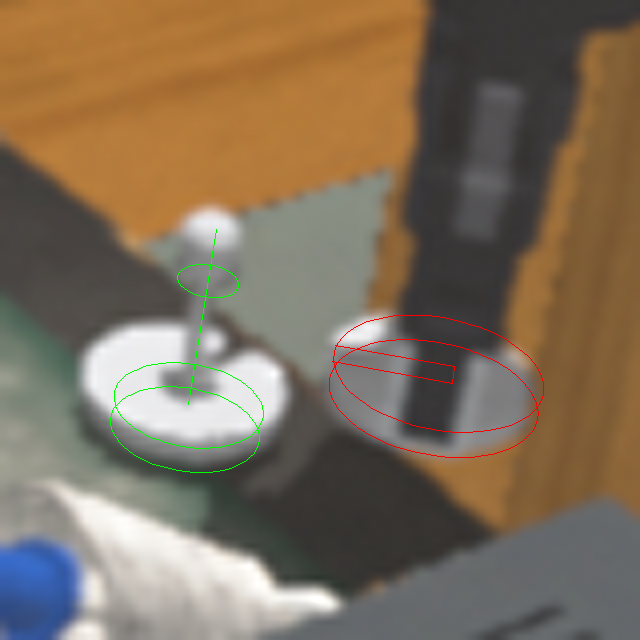

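```bash
python3 -m inch '[{"claw":0,"travel":[10,-0.5,-3],"twist":0},{"claw":0,"travel":[15,0,0],"twist":0},{"claw":0,"travel":[0,0,0],"twist":0}]' 40; python3 -m inch '[{"claw":0,"travel":[6,0,0],"twist":0},{"claw":0,"travel":[7,0,0],"twist":0},{"claw":0,"travel":[0,0,0],"twist":0}]' 40
python3 - <<'E'
from h import *
s=status.observe();p=s['eef_pos']*1000;print(p)
overlay(p[0],p[1],[p[2]+0,p[2]+8],0,'n3',box=(370,210,70))
E
```

```text
clock: 18.52
eef_pos: [0.3927, 0.1538, 0.0237]
tool_rot: [[-1.0, 0.003, 0.019], [0.004, 1.0, 0.009], [-0.019, 0.009, -1.0]]
force: [-0.9, 0.9, -1.5]
opening: 0.0513
clock: 18.9
eef_pos: [0.4065, 0.1534, 0.0237]
tool_rot: [[-1.0, 0.004, 0.018], [0.004, 1.0, 0.008], [-0.018, 0.008, -1.0]]
force: [0.3, -1.7, -1.7]
opening: 0.0513
[406.46693681 153.44211298  23.69545829]
```

View pics/n3.png

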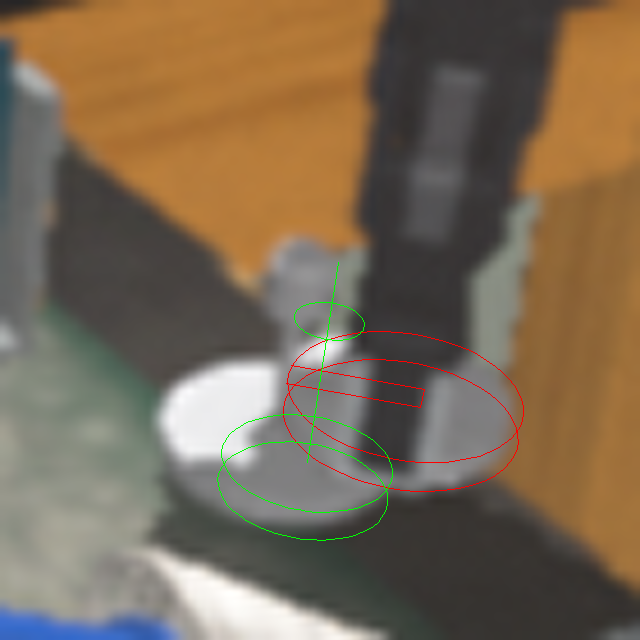

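```bash
python3 - <<'E'
from h import *
d=cap('side');t=cap('top')
im=cv2.resize(d['frame'][225:275,380:440],(720,600),interpolation=cv2.INTER_CUBIC)
im=np.clip((im.astype(float)/255)**.6*255,0,255).astype(np.uint8)
cv2.imwrite('pics/n4.png',im)
cv2.imwrite('pics/n4t.png',cv2.resize(t['frame'][280:380,360:480],(720,600),interpolation=cv2.INTER_CUBIC))
E
```

```text
(no output)
```

View pics/n4.png

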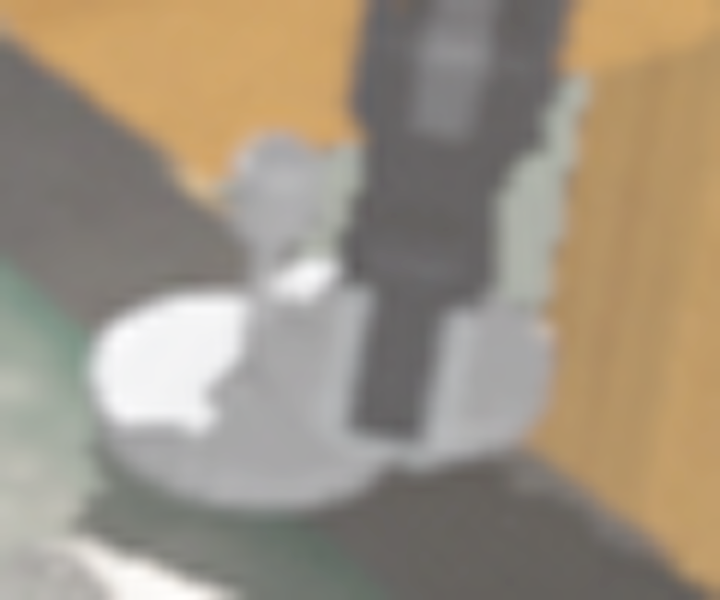

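View pics/n4t.png

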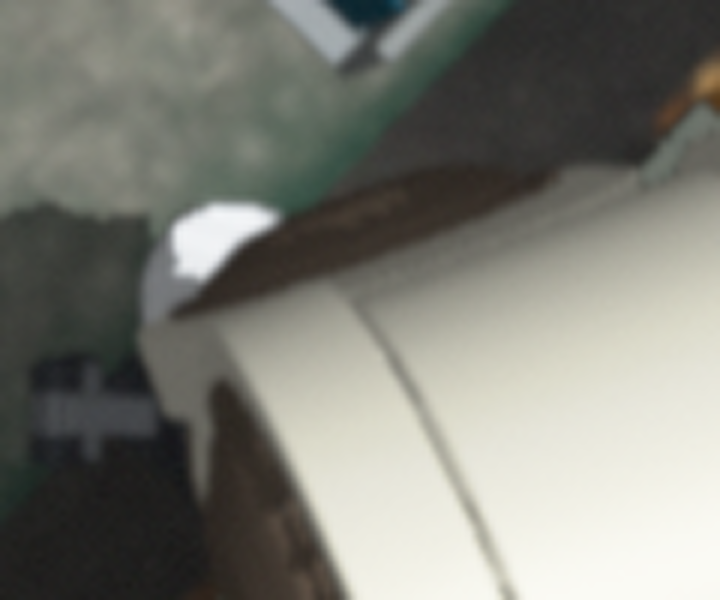

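The head shifted left in the side view, from x=406 to about 403 px. So disc C is pushing the hanger and the stem is not entering the slot. I'll back off and measure before going on.

```bash
python3 -m inch '[{"claw":0,"travel":[-15,0,0],"twist":0},{"claw":0,"travel":[-30,0,10],"twist":0},{"claw":0,"travel":[-30,0,30],"twist":0},{"claw":0,"travel":[0,0,0],"twist":0}]' 40
python3 - <<'E'
from h import *
import pickle
d=cap('side');t=cap('top');pickle.dump((t,d,status.observe()),open('s1.pkl','wb'))
im=cv2.resize(d['frame'][190:290,360:480],(720,600),interpolation=cv2.INTER_CUBIC)
im=np.clip((im.astype(float)/255)**.7*255,0,255).astype(np.uint8)
cv2.imwrite('pics/n5.png',im)
cv2.imwrite('pics/n5t.png',cv2.resize(t['frame'][280:380,360:480],(720,600),interpolation=cv2.INTER_CUBIC))
print(discfit(t,.431,.155,z=.016),discfit(d,.431,.155,z=.016))
E
```

```text
clock: 19.55
eef_pos: [0.3259, 0.1534, 0.064]
tool_rot: [[-1.0, 0.003, 0.017], [0.004, 1.0, 0.009], [-0.017, 0.009, -1.0]]
force: [0.4, -0.2, -1.6]
opening: 0.0514
(np.float64(430.409777377655), np.float64(154.87001383691978), np.float64(255.2646771606427), np.float64(29.129665331809985)) (np.float64(433.9625551578587), np.float64(154.91159235570234), np.float64(260.1164364201355), np.float64(18.482892101471286))
```

View pics/n5.png

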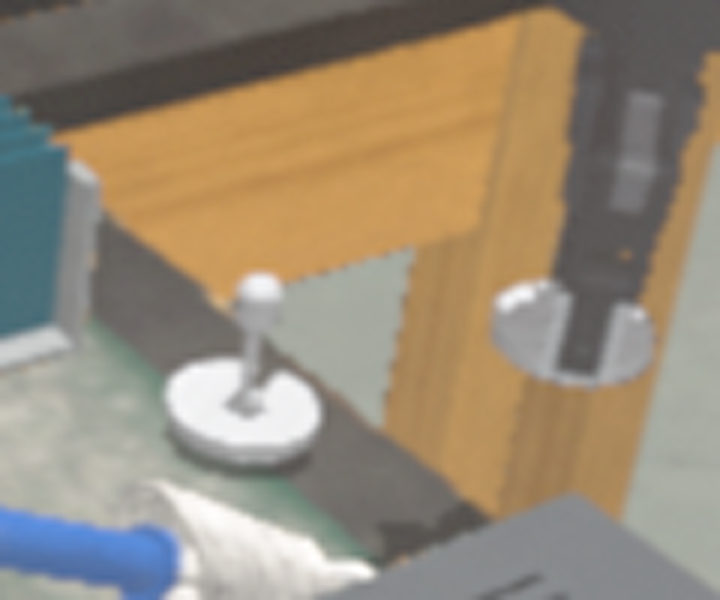

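View pics/n5t.png

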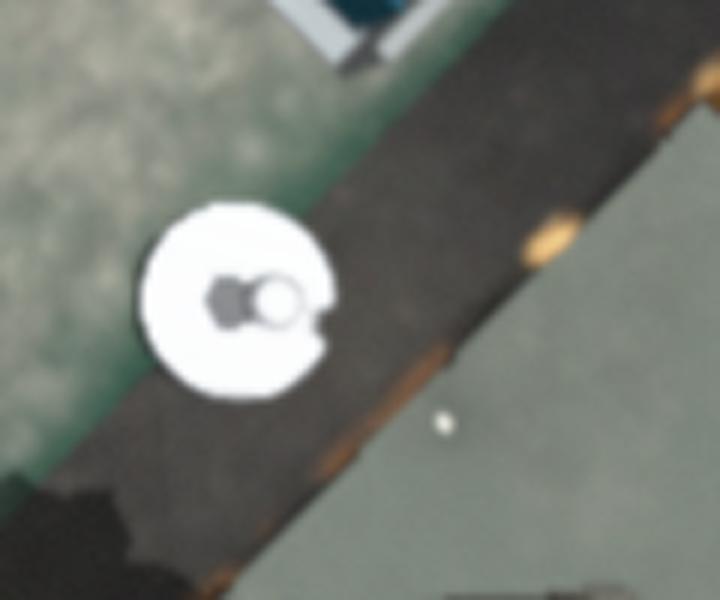

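```bash
python3 - <<'E'
from h import *
import pickle
t,d,s=pickle.load(open('s1.pkl','rb'))
p=np.array(s['eef_pos'])*1000
u,v,w,h=430,225,50,40;k=16
im=cv2.resize(d['frame'][v:v+h,u:u+w],(w*k,h*k),interpolation=cv2.INTER_CUBIC)
im=np.clip((im.astype(float)/255)**.7*255,0,255).astype(np.uint8)
raw=im.copy()
a=np.linspace(0,2*np.pi,80)
for z,c in ((p[2],(0,0,255)),(p[2]+8,(0,255,0))):
    P=np.c_[p[0]+27*np.cos(a),p[1]+27*np.sin(a),np.full(80,z)]/1000
    q=((proj(d,P)-[u,v]+.5)*k).astype(np.int32);cv2.polylines(im,[q.reshape(-1,1,2)],True,c,1)
cv2.imwrite('pics/n6.png',im[:600])
cv2.imwrite('pics/n6b.png',raw[:600])
E
```

```text
(no output)
```

View pics/n6.png

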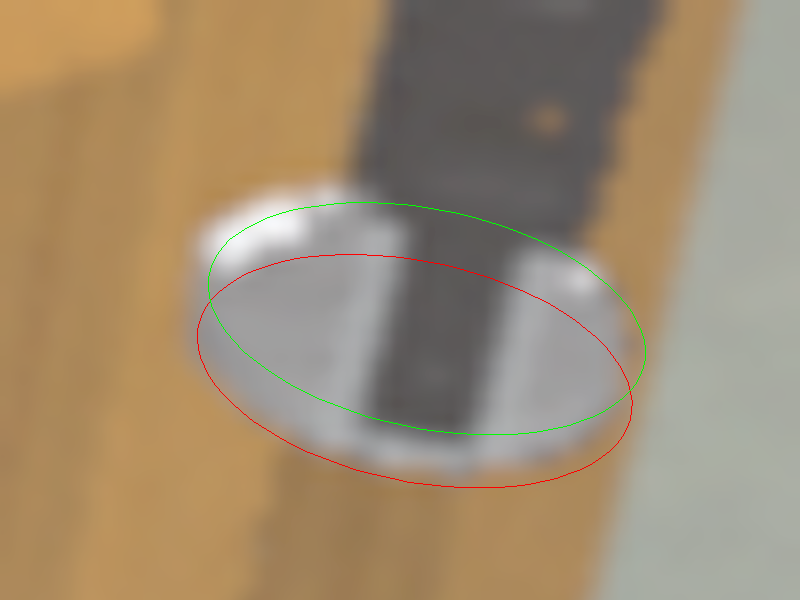

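View pics/n6b.png

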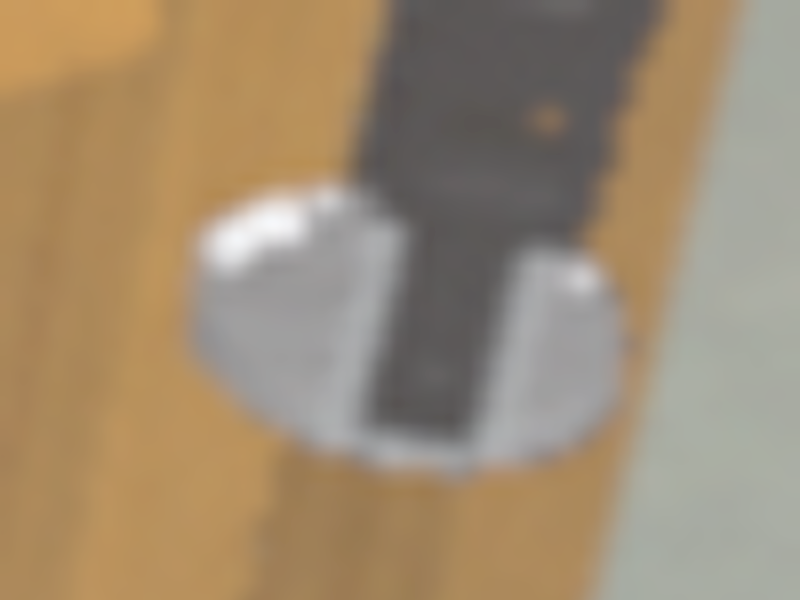

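The top view shows the hanger and disc B moved together by about 7 mm in x. The slot of the held disc can't be made out. I'll set C down again on free bench, re-centre on the hanger, and view C's true slot angle from the top.

```bash
python3 -m inch '[{"claw":0,"travel":[0,0,28],"twist":0},{"claw":0,"travel":[40,22,0],"twist":0},{"claw":0,"travel":[42,23,0],"twist":0},{"claw":0,"travel":[42,23,0],"twist":0},{"claw":0,"travel":[42,23,0],"twist":0},{"claw":0,"travel":[0,0,-30],"twist":0},{"claw":0,"travel":[0,0,-30],"twist":0},{"claw":0,"travel":[0,0,-18],"twist":0},{"claw":0,"travel":[0,0,0],"twist":0}]' 40
```

```text
clock: 20.78
eef_pos: [0.5002, 0.2461, -0.0013]
tool_rot: [[-1.0, 0.006, 0.008], [0.007, 1.0, 0.006], [-0.008, 0.006, -1.0]]
force: [-2.4, 1.4, 12.2]
opening: 0.0512
```

```bash
python3 -m inch '[{"claw":75,"travel":[0,0,0.5],"twist":0},{"claw":75,"travel":[0,0,0],"twist":0},{"claw":75,"travel":[0,0,40],"twist":0},{"claw":60,"travel":[0,0,40],"twist":0},{"claw":60,"travel":[-33,-45,5],"twist":0.4},{"claw":60,"travel":[-33,-45,0],"twist":0},{"claw":60,"travel":[0,0,-20],"twist":0},{"claw":60,"travel":[0,0,-8],"twist":0},{"claw":60,"travel":[0,0,0],"twist":0}]' 20
```

```text
clock: 21.9
eef_pos: [0.4331, 0.1529, 0.0545]
tool_rot: [[-1.0, 0.0, 0.006], [0.0, 1.0, 0.004], [-0.006, 0.004, -1.0]]
force: [0.2, -0.2, 0.5]
opening: 0.0515
```

```bash
python3 - <<'E'
from h import *
import pickle
d=cap('side');t=cap('top');pickle.dump((t,d,status.observe()),open('s2.pkl','wb'))
cv2.imwrite('pics/n7.png',np.hstack([cv2.resize(t['frame'][250:350,310:430],(480,400),interpolation=cv2.INTER_CUBIC),cv2.resize(d['frame'][210:290,350:430],(400,400),interpolation=cv2.INTER_CUBIC)])[:, :800])
print(discfit(t,.498,.245))
E
```

```text
(np.float64(499.9950690893394), np.float64(246.67485428193356), np.float64(0.0010208364676690242), np.float64(19.14673169752257))
```

View pics/n7.png

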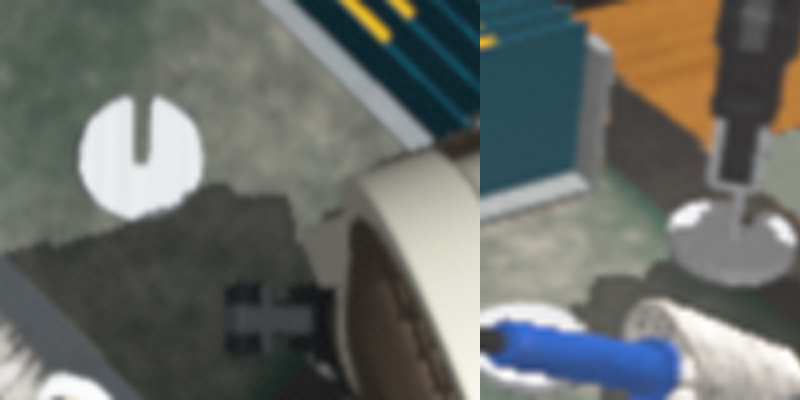

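Disc C on the bench fits at (500.0, 246.7) with slot 0.0°, and the release pose was (500.2, 246.1). So the top camera is true and C was held as planned. The error was in the hanger position: the head grips had only rocked it, and the foot vision of (423,150) was right. I'll grip the head, lift 4 mm and set it down so that it stands exactly where the gripper is.

```bash
python3 -m inch '[{"claw":0,"travel":[0,0,0],"twist":0},{"claw":0,"travel":[0,0,0],"twist":0},{"claw":0,"travel":[0,0,0],"twist":0},{"claw":0,"travel":[0,0,0],"twist":0},{"claw":0,"travel":[0,0,6],"twist":0},{"claw":0,"travel":[0,0,0],"twist":0}]' 40
python3 - <<'E'
from h import *
d=cap('side')
cv2.imwrite('pics/n8.png',cv2.resize(d['frame'][200:270,370:440],(600,600),interpolation=cv2.INTER_CUBIC))
E
```

```text
clock: 22.75
eef_pos: [0.4339, 0.1538, 0.0619]
tool_rot: [[-1.0, -0.001, 0.007], [-0.001, 1.0, 0.004], [-0.007, 0.004, -1.0]]
force: [0.3, -1.4, -2.2]
opening: 0.0131
```

View pics/n8.png

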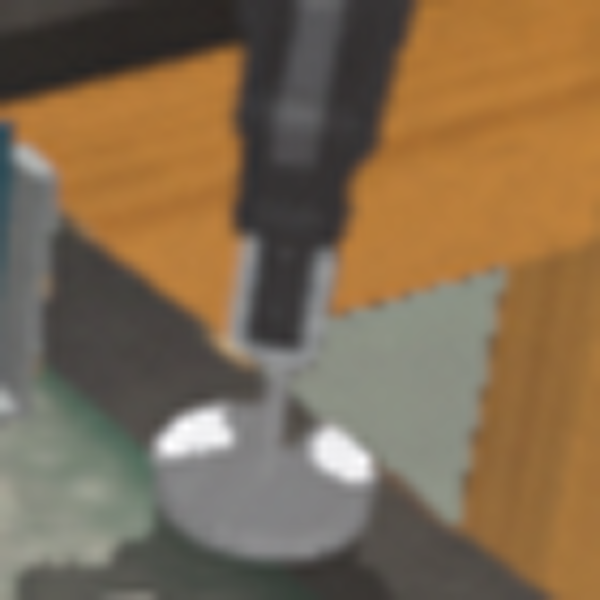

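```bash
python3 -m inch '[{"claw":0,"travel":[-5,4,0],"twist":0},{"claw":0,"travel":[-5,4,0],"twist":0},{"claw":0,"travel":[0,0,0],"twist":0},{"claw":0,"travel":[0,0,-5],"twist":0},{"claw":0,"travel":[0,0,0],"twist":0}]' 40; python3 -m inch '[{"claw":0,"travel":[0,0,-1.5],"twist":0},{"claw":0,"travel":[0,0,0],"twist":0}]' 40
```

```text
clock: 23.42
eef_pos: [0.4227, 0.1624, 0.0559]
tool_rot: [[-1.0, -0.002, 0.006], [-0.002, 1.0, 0.003], [-0.006, 0.003, -1.0]]
force: [-0.4, 0.7, -1.5]
opening: 0.0131
clock: 23.68
eef_pos: [0.4238, 0.1624, 0.0558]
tool_rot: [[-1.0, -0.001, 0.009], [-0.001, 1.0, 0.004], [-0.009, 0.004, -1.0]]
force: [-0.8, -0.1, -1.3]
opening: 0.0131
```

```bash
python3 -m inch '[{"claw":0,"travel":[0,0,-2],"twist":0},{"claw":0,"travel":[0,0,0],"twist":0}]' 40; python3 -m inch '[{"claw":40,"travel":[0,0,0],"twist":0},{"claw":60,"travel":[0,0,0],"twist":0},{"claw":60,"travel":[0,0,0],"twist":0}]' 20
```

```text
clock: 23.92
eef_pos: [0.425, 0.1623, 0.0559]
tool_rot: [[-1.0, -0.001, 0.012], [-0.001, 1.0, 0.004], [-0.012, 0.004, -1.0]]
force: [-0.5, -0.2, -0.8]
opening: 0.0129
clock: 24.3
eef_pos: [0.4249, 0.1623, 0.0554]
tool_rot: [[-1.0, -0.001, 0.011], [-0.001, 1.0, 0.004], [-0.011, 0.004, -1.0]]
force: [0.0, 0.2, 0.4]
opening: 0.0513
```

```bash
python3 -m inch '[{"claw":60,"travel":[0,0,30],"twist":0},{"claw":80,"travel":[36,40,0],"twist":0},{"claw":80,"travel":[36,40,-10],"twist":0},{"claw":80,"travel":[0,0,-30],"twist":0},{"claw":80,"travel":[0,0,-15],"twist":0},{"claw":80,"travel":[0,0,0],"twist":0}]' 20
python3 - <<'E'
from h import *
import pickle
np.set_printoptions(precision=1,suppress=True)
d=cap('side');t=cap('top');pickle.dump((t,d,status.observe()),open('s3.pkl','wb'))
u,v,w=370,210,70
im=cv2.resize(d['frame'][v:v+w,u:u+w],(600,600),interpolation=cv2.INTER_CUBIC)
cv2.imwrite('pics/n9.png',im);cv2.imwrite('pics/n9t.png',t['frame'])
for n in ('hanger_head',):
  for nm,p in (('t',t),('s',d)):
    print(nm,[(round(r['p'],2),np.array(r['point']),atz(p,r['point'],.056)*1000) for r in cams.spot_point(n,p)[:2]])
print(discfit(d,.425,.162,z=.016))
E
```

```text
clock: 25.05
eef_pos: [0.4991, 0.2449, 0.03]
tool_rot: [[-1.0, 0.0, 0.012], [0.0, 1.0, 0.005], [-0.012, 0.005, -1.0]]
force: [-0.5, 0.2, 0.3]
opening: 0.0684
t [(0.43, array([342.2, 204.2]), array([638.3, 252.6,  56. ]))]
s [(0.52, array([406.1, 242. ]), array([425.8, 155.3,  56. ]))]
(np.float64(423.7594514916641), np.float64(163.67663837235668), np.float64(261.2499045335795), np.float64(19.15652459753562))
```

View pics/n9.png

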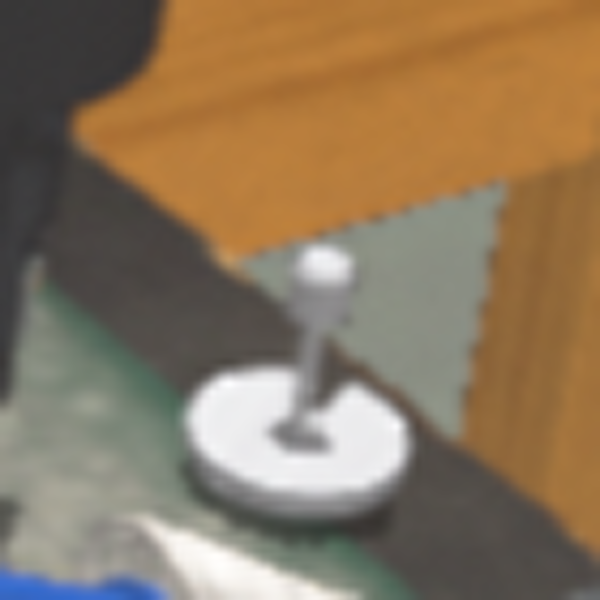

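```bash
python3 -m inch '[{"claw":80,"travel":[1,1.4,-14],"twist":0},{"claw":80,"travel":[0,0,-10],"twist":0},{"claw":80,"travel":[0,0,-4],"twist":0},{"claw":80,"travel":[0,0,0],"twist":0}]' 40
python3 - <<'E'
from h import *
import pickle
t,d,s=pickle.load(open('s3.pkl','rb'))
for q in ((325,266),):
    u=[370+(q[0]+.5)/8.5714-.5,210+(q[1]+.5)/8.5714-.5]
    print(atz(d,u,.064)*1000)
print(proj(d,[[.424,.1623,.064],[.427,.1623,.064],[.424,.1653,.064]]),u)
# stem bottom where it meets disc top z=.016
u=[370+(298)/8.5714-.5,210+(428)/8.5714-.5];print(atz(d,u,.016)*1000)
E
```

```text
clock: 25.75
eef_pos: [0.5017, 0.2467, 0.0036]
tool_rot: [[-1.0, 0.001, 0.017], [0.001, 1.0, 0.007], [-0.017, 0.007, -1.0]]
force: [-1.1, 0.6, 0.3]
opening: 0.0681
[423.19198783 161.79853265  64.        ]
[[407.05491814 240.64644965]
 [405.60616202 240.39214715]
 [406.87612872 241.38562235]] [407.4751265837553, 240.591770305901]
[423.6062504  161.70517065  16.        ]
```

```bash
python3 -m inch '[{"claw":80,"travel":[-1,-0.5,-4],"twist":0},{"claw":80,"travel":[0,0,0],"twist":0},{"claw":0,"travel":[0,0,0],"twist":0},{"claw":0,"travel":[0,0,0],"twist":0},{"claw":0,"travel":[0,0,0],"twist":0}]' 40;  python3 -m inch '[{"claw":0,"travel":[0,0,35],"twist":0},{"claw":0,"travel":[0,0,40],"twist":0},{"claw":0,"travel":[0,0,0],"twist":0}]' 40
```

```text
clock: 26.38
eef_pos: [0.501, 0.2462, 0.0003]
tool_rot: [[-1.0, 0.001, 0.018], [0.001, 1.0, 0.008], [-0.018, 0.008, -1.0]]
force: [-0.2, 0.3, -1.3]
opening: 0.0513
clock: 26.75
eef_pos: [0.5002, 0.2459, 0.076]
tool_rot: [[-1.0, 0.001, 0.017], [0.001, 1.0, 0.007], [-0.017, 0.007, -1.0]]
force: [-0.9, -0.0, -1.0]
opening: 0.0512
```

```bash
python3 -m inch '[{"claw":0,"travel":[-20,-11,12],"twist":0},{"claw":0,"travel":[-36,-23,0],"twist":0},{"claw":0,"travel":[-36,-23,0],"twist":0},{"claw":0,"travel":[-36,-23,0],"twist":0},{"claw":0,"travel":[0,0,0],"twist":0},{"claw":0,"travel":[0,0,-25],"twist":0},{"claw":0,"travel":[0,0,-25],"twist":0},{"claw":0,"travel":[0,0,-8],"twist":0},{"claw":0,"travel":[0,0,0],"twist":0}]' 40
```

```text
clock: 27.88
eef_pos: [0.3677, 0.1636, 0.0211]
tool_rot: [[-1.0, 0.001, 0.011], [0.001, 1.0, 0.005], [-0.011, 0.005, -1.0]]
force: [-0.5, 1.1, -0.7]
opening: 0.0513
```

```bash
python3 -m inch '[{"claw":0,"travel":[6,-1.4,0.5],"twist":0},{"claw":0,"travel":[12,0,0],"twist":0},{"claw":0,"travel":[0,0,0],"twist":0}]' 40; python3 -m inch '[{"claw":0,"travel":[8,0,0],"twist":0},{"claw":0,"travel":[8,0,0],"twist":0},{"claw":0,"travel":[0,0,0],"twist":0}]' 40
python3 - <<'E'
from h import *
s=status.observe();p=s['eef_pos']*1000;print(p)
overlay(p[0]-1,p[1],[p[2],p[2]+8],0,'o1',box=(370,210,70),hx=423.5,hy=162.2)
E
```

```text
clock: 28.25
eef_pos: [0.3886, 0.1628, 0.0235]
tool_rot: [[-1.0, 0.0, 0.014], [0.0, 1.0, 0.006], [-0.014, 0.006, -1.0]]
force: [-0.7, -0.8, -1.2]
opening: 0.0513
clock: 28.62
eef_pos: [0.4059, 0.1626, 0.0237]
tool_rot: [[-1.0, 0.001, 0.014], [0.001, 1.0, 0.006], [-0.014, 0.006, -1.0]]
force: [-0.9, 0.6, -1.6]
opening: 0.0514
[405.9168541  162.64922342  23.74132172]
```

View pics/o1.png

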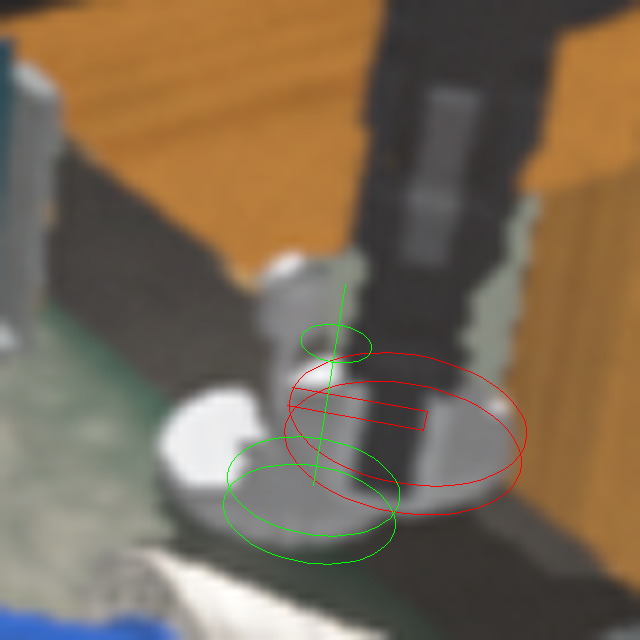

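```bash
python3 - <<'E'
from h import *
import pickle
d=cap('side');t=cap('top');pickle.dump((t,d,status.observe()),open('s4.pkl','wb'))
im=cv2.resize(d['frame'][232:272,385:435],(800,640),interpolation=cv2.INTER_LANCZOS4)[:600]
im=np.clip((im.astype(float)/255)**.6*255,0,255).astype(np.uint8)
cv2.imwrite('pics/o2.png',im)
cv2.imwrite('pics/o2t.png',cv2.resize(t['frame'][290:350,370:442],(720,600),interpolation=cv2.INTER_CUBIC))
E
```

```text
(no output)
```

View pics/o2.png

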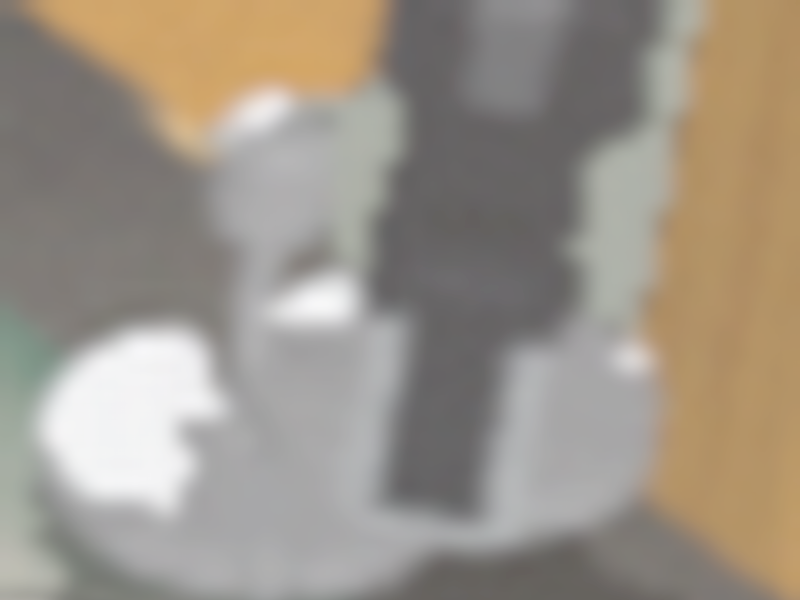

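View pics/o2t.png

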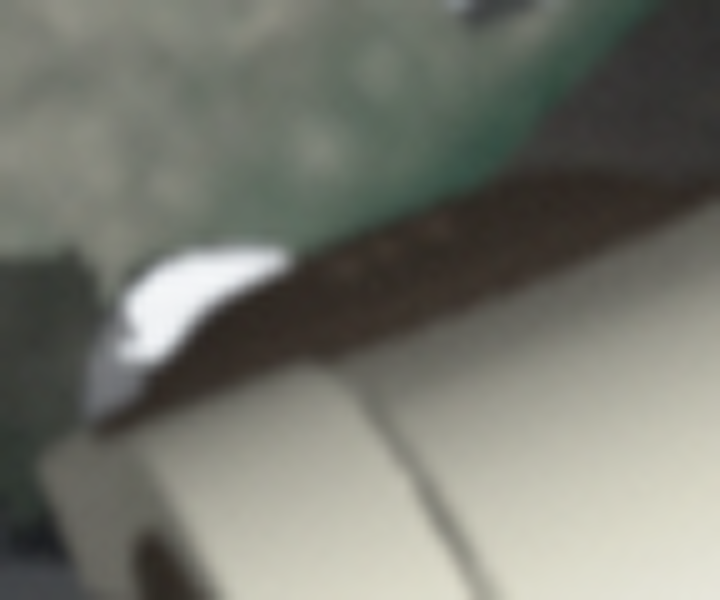

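```bash
python3 - <<'E'
from h import *
import pickle
np.set_printoptions(precision=1,suppress=True)
def show(p,fn,box,k=8):
    u,v,w,h=box
    cv2.imwrite('pics/'+fn+'.png',cv2.resize(p['frame'][v:v+h,u:u+w],(w*k,h*k),interpolation=cv2.INTER_CUBIC))
a=pickle.load(open('s0.pkl','rb'));b=pickle.load(open('s1.pkl','rb'));c=pickle.load(open('s3.pkl','rb'))
box=(375,310,50,45)
L=[cv2.resize(q[0]['frame'][310:355,380:430],(400,360),interpolation=cv2.INTER_CUBIC) for q in (a,b)]
cv2.imwrite('pics/o3.png',np.hstack(L))
u=lambda x,y,s,u0,v0:[u0+(x+.5)/s-.5,v0+(y+.5)/s-.5]
print('s0 head',atz(a[0],u(619,463,3,200,180),.064)*1000,'s1 head',atz(b[0],u(278,302,6,360,280),.064)*1000)
# stem shadow/hole in s1
E
```

```text
s0 head [423.5 150.1  64. ] s1 head [430.  150.2  64. ]
```

View pics/o3.png

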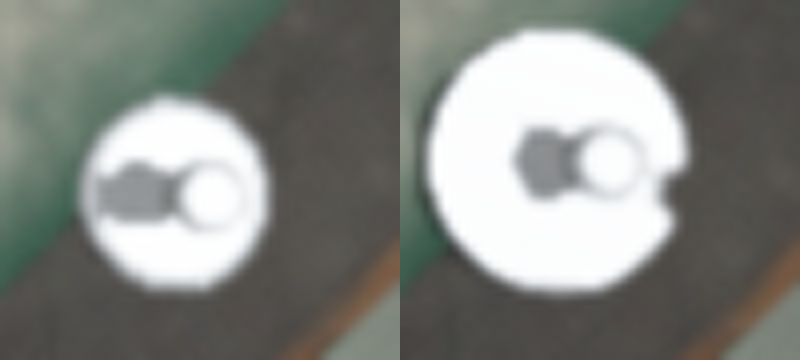

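View pics/n9t.png

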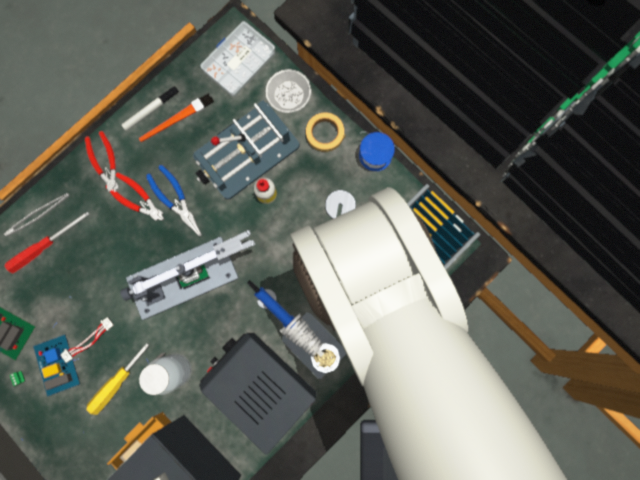

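```bash
python3 - <<'E'
from h import *
import pickle
np.set_printoptions(precision=1,suppress=True)
a=pickle.load(open('s0.pkl','rb'));b=pickle.load(open('s1.pkl','rb'));c=pickle.load(open('s3.pkl','rb'))
def z(p,box,k,fn):
    u,v,w,h=box; im=cv2.resize(p['frame'][v:v+h,u:u+w],(w*k,h*k),interpolation=cv2.INTER_CUBIC)
    return im
ims=[z(a[1],(390,230,40,40),10,''),z(b[1],(385,228,40,40),10,'')]
cv2.imwrite('pics/o4.png',np.hstack(ims))
# projections of model upright at candidate positions
for nm,q,x,y in (('s0',a,423.5,150.1),('s0r',a,426.2,153.2),('s1',b,430,150.2),('s1r',b,433.5,153.8)):
    P=np.array([[x,y,64],[x,y,48],[x,y,16],[x,y,8]])/1000
    o=np.array([390,230]) if nm[1]=='0' else np.array([385,228])
    print(nm,'side zoom',((proj(q[1],P)-o+.5)*10).tolist())
    print(nm,'top',proj(q[0],P).tolist())
print(discfit(a[1],.494,.244),discfit(a[1],.649,.255))
E
```

```text
s0 side zoom [[185.11780290942852, 82.21171450652662], [174.9261596157345, 145.96832678910602], [155.0790552756439, 270.127316647592], [150.2255706678477, 300.489617156108]]
s0 top [[406.0252148384004, 334.00285826077754], [404.6522779879692, 333.8802033184108], [402.0469693101366, 333.6474511815395], [401.4231923575645, 333.5917244187657]]
s0r side zoom [[170.36979628480708, 87.4370046192351], [160.28997050943985, 151.2724139999949], [140.6616441949052, 275.57835674846615], [135.86186662097134, 305.9752875284994]]
s0r top [[404.06184663128516, 332.28229887298164], [402.72432358555125, 332.19009071172565], [400.1861448467157, 332.0151099551746], [399.57842652855163, 331.9732141621576]]
s1 side zoom [[204.0024874174759, 97.05026657590764], [194.1035096067435, 160.75662700304775], [174.8255666902321, 284.82272788889645], [170.11111160183816, 315.1633126261578]]
s1 top [[405.89207438028495, 329.90096514057103], [404.52307359789165, 329.8508351555819], [401.92507761444443, 329.7557019012207], [401.3030210987649, 329.7329234746526]]
s1r side zoom [[185.0835712599553, 102.79544999823372], [175.331840360152, 166.59025995414083], [156.3417602119523, 290.82139046311397], [151.69792449243573, 321.20088106195624]]
s1r top [[403.6111944711468, 327.6786170144672], [402.2833664658257, 327.66771082443074], [399.7634141768199, 327.6470130545114], [399.16002649111476, 327.64205709580324]]
(np.float64(499.81299518070284), np.float64(257.49965433048845), np.float64(272.55657929044906), np.float64(42.99231194804805)) (np.float64(651.9407329544647), np.float64(254.9141805140743), np.float64(168.1760577723796), np.float64(13.852629894182169))
```

View pics/o4.png

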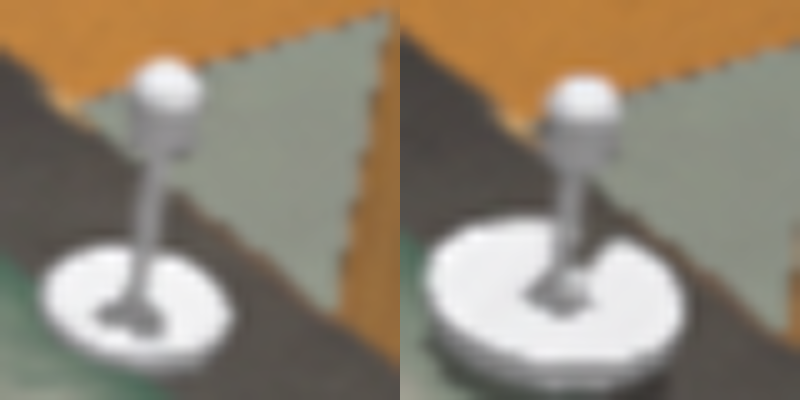

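```bash
python3 -m inch '[{"claw":0,"travel":[-12,0,0],"twist":0},{"claw":0,"travel":[-12,0,0],"twist":0},{"claw":0,"travel":[-12,0,0],"twist":0},{"claw":0,"travel":[0,0,0],"twist":0}]' 40
python3 - <<'E'
from h import *
import pickle
np.set_printoptions(precision=1,suppress=True)
fr=[];
for i in range(4):
    d=cams.capture('side');fr.append(d['frame'].astype(float))
s=status.observe();pickle.dump((d,np.mean(fr,0),s),open('s5.pkl','wb'))
m=np.mean(fr,0)
g=m.mean(2)[225:275,380:450]
g=np.clip((g-95)/(190-95),0,1)*255
im=cv2.resize(g.astype(np.uint8),(800,571),interpolation=cv2.INTER_CUBIC)
cv2.imwrite('pics/o5.png',im);cv2.imwrite('pics/o5c.png',cv2.resize(np.clip(m[225:275,380:450],0,255).astype(np.uint8),(800,571),interpolation=cv2.INTER_CUBIC))
E
```

```text
clock: 29.28
eef_pos: [0.3657, 0.1626, 0.0236]
tool_rot: [[-1.0, -0.0, 0.013], [-0.0, 1.0, 0.006], [-0.013, 0.006, -1.0]]
force: [0.3, 0.7, -1.1]
opening: 0.0512
```

View pics/o5.png

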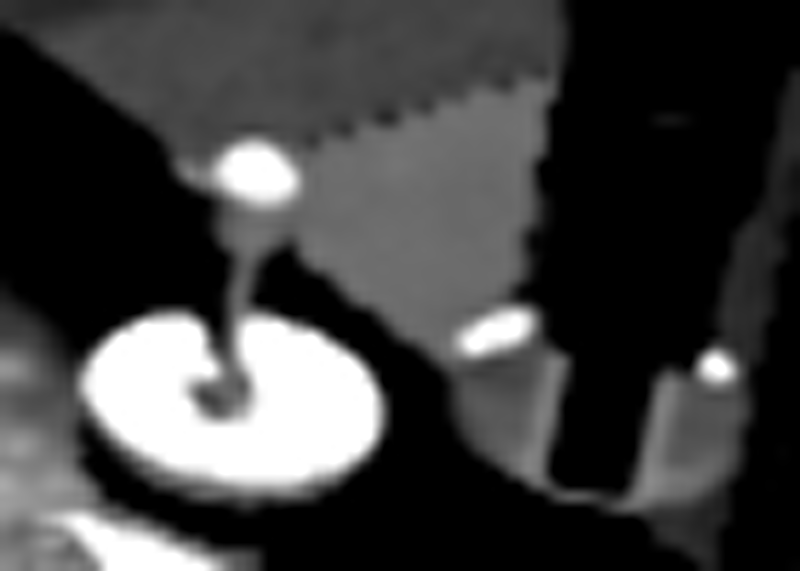

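View pics/o5c.png

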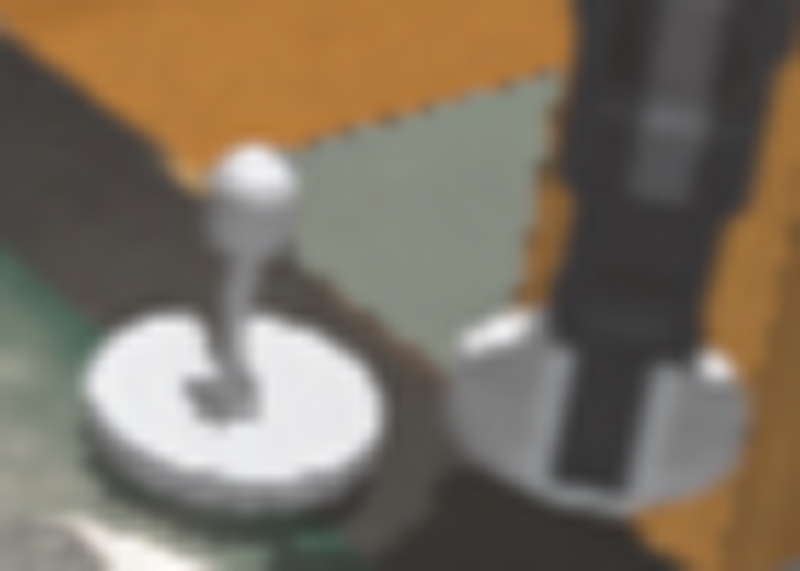

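```bash
python3 - <<'E'
from h import *
import pickle
np.set_printoptions(precision=1,suppress=True)
d,m,s=pickle.load(open('s5.pkl','rb'));p=s['eef_pos']*1000
u,v,k=380,225,800/70
im=cv2.resize(np.clip(m[225:275,380:450],0,255).astype(np.uint8),(800,571),interpolation=cv2.INTER_CUBIC)
a=np.linspace(0,2*np.pi,120)
def dr(x,y,z,c,R=27):
    P=np.c_[x+R*np.cos(a),y+R*np.sin(a),np.full(120,z)]/1000
    q=((proj(d,P)-[u,v]+.5)*k).astype(np.int32);cv2.polylines(im,[q.reshape(-1,1,2)],True,c,1)
dr(p[0]-1,p[1],p[2],(0,0,255));dr(p[0]-1,p[1],p[2]+8,(0,0,255))
f=discfit(d,.434,.162,z=.016);print(f)
dr(f[0],f[1],16,(0,255,0));dr(f[0],f[1],8,(0,255,0))
q=((np.array(proj(d,[[f[0]/1e3,f[1]/1e3,.064]]))-[u,v]+.5)*k);print('head of disc centre',q)
cv2.imwrite('pics/o6.png',im)
for hx,hy in ((255,172),): print(atz(d,[u+(hx)/k-.5,v+hy/k-.5],.064)*1000)
print('stem at disc top',atz(d,[u+228/k-.5,v+385/k-.5],.016)*1000)
E
```

```text
(np.float64(432.61307194407664), np.float64(163.97502894430977), np.float64(283.58659181910383), np.float64(19.368150342653713))
head of disc centre [[266.2 180.9]]
[435.  161.6  64. ]
stem at disc top [434.1 160.4  16. ]
```

View pics/o6.png

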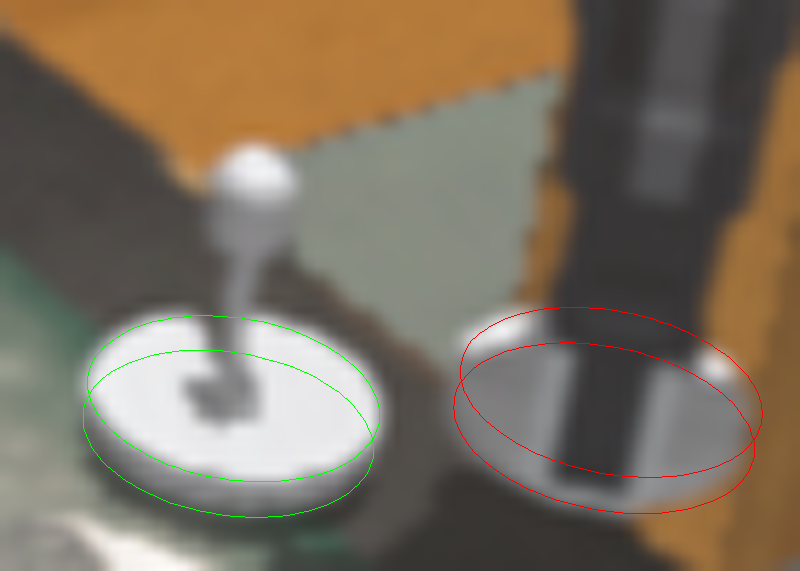

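Disc C sits where predicted in the side view, and the hanger now stands near (434,161) with B's slot turned to about 283°. An approach along x gives poor lateral visibility. I'll bring C in along 285°, the camera's viewing line, where left/right alignment shows clearly, and then twist it on the stem.

```bash
python3 -m inch '[{"claw":0,"travel":[0,0,35],"twist":0},{"claw":0,"travel":[0,0,32],"twist":-10.7},{"claw":0,"travel":[13,17,0],"twist":-10.7},{"claw":0,"travel":[20,25,0],"twist":-10.7},{"claw":0,"travel":[14,12,0],"twist":-10.7},{"claw":0,"travel":[0,0,0],"twist":-10.7},{"claw":0,"travel":[0,0,0],"twist":-10.7},{"claw":0,"travel":[0,0,0],"twist":-10.7},{"claw":0,"travel":[0,0,0],"twist":0}]' 40
```

```text
clock: 30.6
eef_pos: [0.4183, 0.2186, 0.0919]
tool_rot: [[-0.25, 0.968, 0.009], [0.968, 0.25, -0.011], [-0.013, 0.006, -1.0]]
force: [-1.5, -0.2, -1.6]
opening: 0.051
```

```bash
python3 -m inch '[{"claw":0,"travel":[0,0,-32],"twist":0},{"claw":0,"travel":[0,0,-22],"twist":0},{"claw":0,"travel":[0,0,-10],"twist":0},{"claw":0,"travel":[0,0,0],"twist":0}]' 40
cat > v.py <<'E'
import sys
from h import *
def view(fn,off,th,hx,hy,box=(370,205,72),dz=0):
    s=status.observe();p=s['eef_pos']*1000;print(p)
    t=np.deg2rad(th);x=p[0]+off*np.cos(t);y=p[1]+off*np.sin(t)
    overlay(x,y,[p[2]+dz,p[2]+8+dz],th,fn,box=box,hx=hx,hy=hy)
E
python3 -c "
from v import *
view('p1',0,284.5,433.6,161.3)"
```

```text
clock: 31.1
eef_pos: [0.4193, 0.2187, 0.0268]
tool_rot: [[-0.265, 0.964, 0.011], [0.964, 0.265, -0.01], [-0.013, 0.007, -1.0]]
force: [0.4, -0.4, -0.6]
opening: 0.0508
[419.33238497 218.66163506  26.79905995]
```

View pics/p1.png

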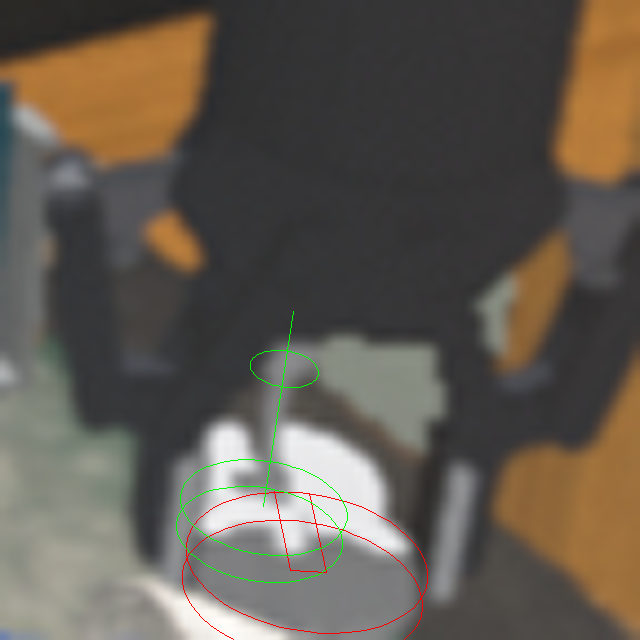

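```bash
python3 - <<'E'
from h import *
d=cap('side')
cv2.imwrite('pics/p2.png',cv2.resize(d['frame'][238:280,382:424],(640,640),interpolation=cv2.INTER_CUBIC)[:600])
E
```

```text
(no output)
```

View pics/p2.png

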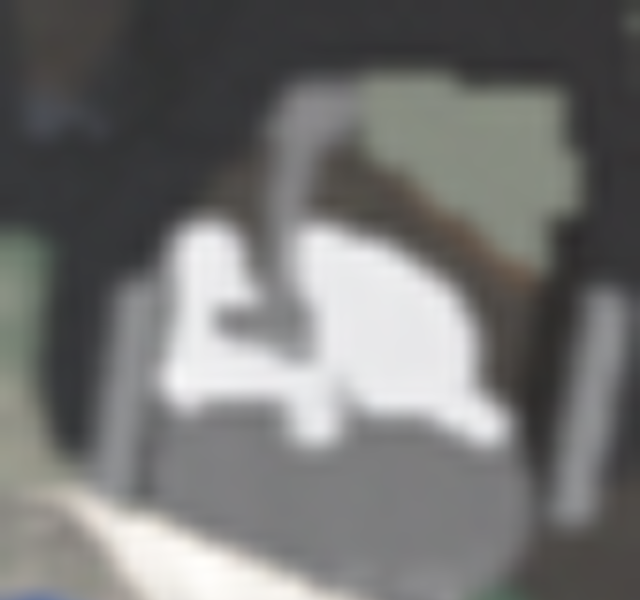

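In this view the slot of C shows as the white gap at (317,425), with sunlit B below, and the stem at (282,270). Both match the model to within 0.3 px. I'll correct the lateral error by −1.4 mm and advance.

```bash
python3 -m inch '[{"claw":0,"travel":[0,-4,-3.5],"twist":0},{"claw":0,"travel":[3,-11,0],"twist":0},{"claw":0,"travel":[0,0,0],"twist":0}]' 40
python3 - <<'E'
from h import *
d=cap('side');s=status.observe();print(s['eef_pos'])
cv2.imwrite('pics/p3.png',cv2.resize(d['frame'][238:280,382:424],(640,640),interpolation=cv2.INTER_CUBIC)[:600])
E
```

```text
clock: 31.58
eef_pos: [0.424, 0.2033, 0.0258]
tool_rot: [[-0.265, 0.964, 0.014], [0.964, 0.265, -0.009], [-0.012, 0.012, -1.0]]
force: [0.5, 0.0, -1.4]
opening: 0.0511
[0.42396798 0.20358282 0.02580209]
```

View pics/p3.png

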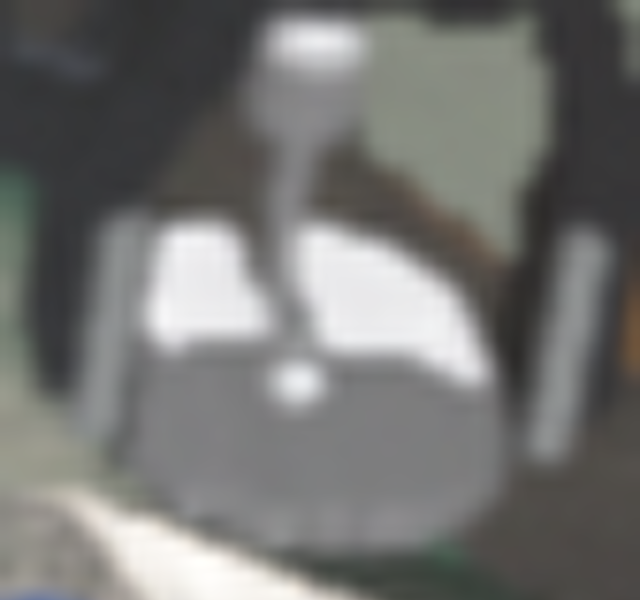

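```bash
python3 -m inch '[{"claw":0,"travel":[-2,0,0],"twist":0},{"claw":0,"travel":[1.8,-7.5,0],"twist":0},{"claw":0,"travel":[0,0,0],"twist":0}]' 40
python3 - <<'E'
from h import *
d=cap('side');s=status.observe();p=s['eef_pos']*1000
t=np.arctan2(s['tool_rot'][1][0],s['tool_rot'][0][0]);u=-np.array([np.cos(t),np.sin(t)]);n=np.array([-u[1],u[0]])
r=np.array([433.6,161.3])-p[:2];print(p,np.rad2deg(t),'along',r@u,'lat',r@n)
cv2.imwrite('pics/p4.png',cv2.resize(d['frame'][238:280,382:424],(640,640),interpolation=cv2.INTER_CUBIC)[:600])
E
```

```text
clock: 32.0
eef_pos: [0.4238, 0.1957, 0.026]
tool_rot: [[-0.265, 0.964, 0.015], [0.964, 0.265, -0.008], [-0.012, 0.012, -1.0]]
force: [-0.3, 1.4, -1.5]
opening: 0.0513
[423.74749455 195.85209474  25.97012213] 105.37502099678801 along 35.92776450583943 lat 0.33889840418253664
```

View pics/p4.png

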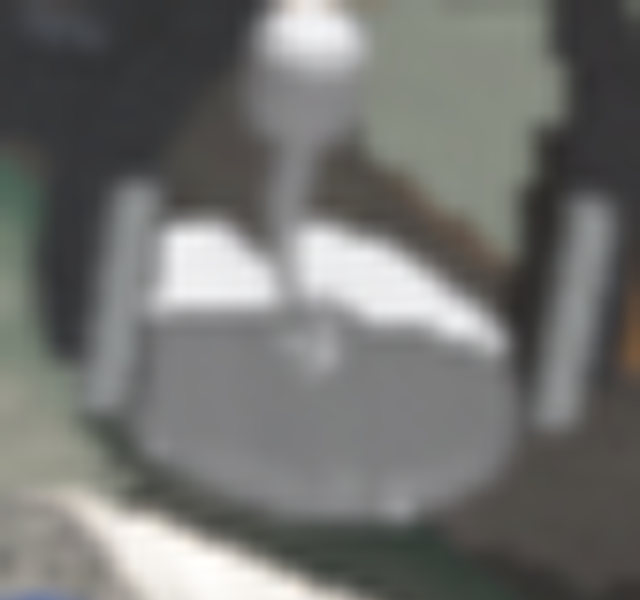

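```bash
python3 -m inch '[{"claw":0,"travel":[2.4,-6.5,0],"twist":0},{"claw":0,"travel":[1.7,-6.5,0],"twist":0},{"claw":0,"travel":[0,0,0],"twist":0}]' 40
python3 - <<'E'
from h import *
d=cap('side');s=status.observe();p=s['eef_pos']*1000
t=np.arctan2(s['tool_rot'][1][0],s['tool_rot'][0][0]);u=-np.array([np.cos(t),np.sin(t)]);n=np.array([-u[1],u[0]])
r=np.array([433.6,161.3])-p[:2];print(p,np.rad2deg(t),'along',r@u,'lat',r@n)
cv2.imwrite('pics/p5.png',cv2.resize(d['frame'][238:280,382:424],(640,640),interpolation=cv2.INTER_CUBIC)[:600])
E
```

```text
clock: 32.42
eef_pos: [0.4281, 0.1819, 0.0259]
tool_rot: [[-0.265, 0.964, 0.015], [0.964, 0.265, -0.008], [-0.012, 0.012, -1.0]]
force: [-0.1, 0.1, -0.7]
opening: 0.0512
[428.1137066  182.13244995  25.93768262] 105.38680054713186 along 21.54144340878704 lat -0.23791169462150943
```

View pics/p5.png

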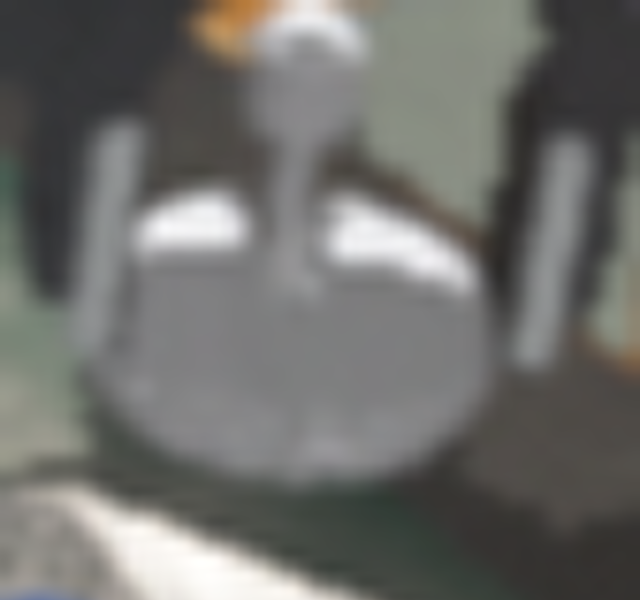

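The stem is now inside C's slot: rim on both sides at (190,225) and (400,250), and the head hasn't moved. Continuing to full depth.

```bash
python3 -m inch '[{"claw":0,"travel":[2,-6.7,0],"twist":0},{"claw":0,"travel":[1.8,-6.7,0],"twist":0},{"claw":0,"travel":[1.2,-4.5,0],"twist":0},{"claw":0,"travel":[0,0,0],"twist":0}]' 40
python3 - <<'E'
from h import *
d=cap('side');s=status.observe();p=s['eef_pos']*1000
t=np.arctan2(s['tool_rot'][1][0],s['tool_rot'][0][0]);u=-np.array([np.cos(t),np.sin(t)]);n=np.array([-u[1],u[0]])
r=np.array([433.6,161.3])-p[:2];print(p,np.rad2deg(t),'along',r@u,'lat',r@n)
cv2.imwrite('pics/p6.png',cv2.resize(d['frame'][228:270,382:424],(640,640),interpolation=cv2.INTER_CUBIC)[:600])
E
```

```text
clock: 32.98
eef_pos: [0.4335, 0.1629, 0.0259]
tool_rot: [[-0.265, 0.964, 0.015], [0.964, 0.265, -0.008], [-0.012, 0.012, -1.0]]
force: [-0.7, -0.2, -1.2]
opening: 0.051
[433.42658865 163.0589804   25.94968038] 105.39114134718244 along 1.7419217199443144 lat -0.2996536028408674
```

View pics/p6.png

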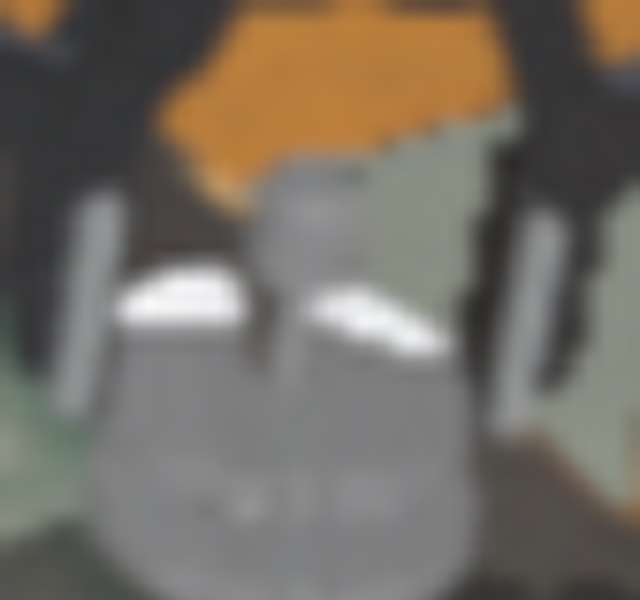

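```bash
python3 -m inch '[{"claw":0,"travel":[0.2,-1.6,0],"twist":0},{"claw":0,"travel":[0,0,0],"twist":10.6},{"claw":0,"travel":[0,0,0],"twist":10.6},{"claw":0,"travel":[0,0,0],"twist":10.6},{"claw":0,"travel":[0,0,0],"twist":10.6},{"claw":0,"travel":[0,0,0],"twist":10.6},{"claw":0,"travel":[0,0,0],"twist":10.6},{"claw":0,"travel":[0,0,0],"twist":10.6},{"claw":0,"travel":[0,0,0],"twist":10.6},{"claw":0,"travel":[0,0,0],"twist":10.6},{"claw":0,"travel":[0,0,0],"twist":10.6},{"claw":0,"travel":[0,0,0],"twist":10.6}]' 40
python3 -m inch '[{"claw":0,"travel":[0,0,0],"twist":5},{"claw":0,"travel":[0,0,0],"twist":0},{"claw":0,"travel":[0,0,-6],"twist":0},{"claw":0,"travel":[0,0,-2],"twist":0},{"claw":0,"travel":[0,0,0],"twist":0}]' 40
python3 - <<'E'
from h import *
d=cap('side');s=status.observe();p=s['eef_pos']*1000
cv2.imwrite('pics/p7.png',cv2.resize(d['frame'][220:270,375:430],(704,640),interpolation=cv2.INTER_CUBIC)[:600])
E
```

```text
clock: 34.52
eef_pos: [0.4314, 0.1604, 0.0254]
tool_rot: [[-0.722, -0.692, 0.002], [-0.692, 0.722, 0.01], [-0.008, 0.006, -1.0]]
force: [0.6, -0.7, -0.2]
opening: 0.0514
clock: 35.15
eef_pos: [0.4321, 0.1602, 0.0171]
tool_rot: [[-0.659, -0.752, 0.003], [-0.752, 0.659, 0.009], [-0.009, 0.004, -1.0]]
force: [1.0, -1.1, -1.2]
opening: 0.0511
```

View pics/p7.png

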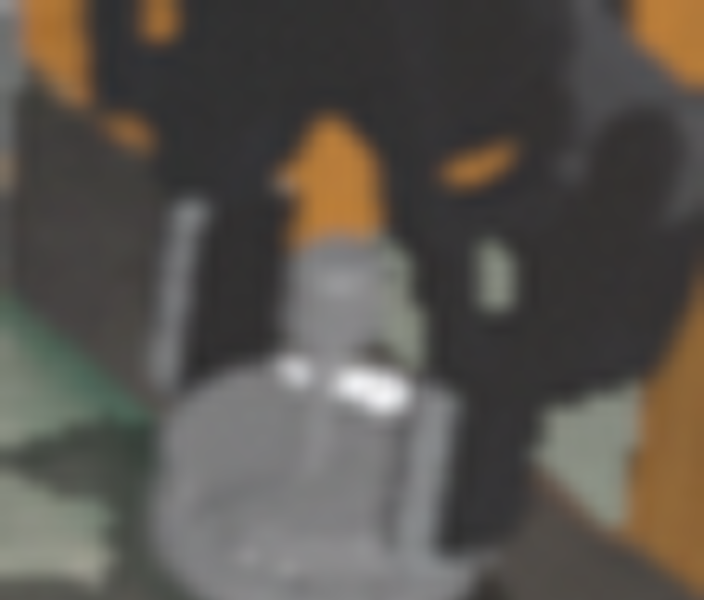

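```bash
python3 -m inch '[{"claw":0,"travel":[0,0,-1],"twist":0},{"claw":0,"travel":[0,0,0],"twist":0},{"claw":72,"travel":[0,0,0],"twist":0},{"claw":72,"travel":[0,0,0],"twist":0},{"claw":72,"travel":[0,0,35],"twist":0},{"claw":80,"travel":[0,0,35],"twist":0}]' 40
python3 -m inch '[{"claw":80,"travel":[50,20,0],"twist":-9.5},{"claw":80,"travel":[50,20,0],"twist":-9.5},{"claw":80,"travel":[50,20,0],"twist":-9.5},{"claw":80,"travel":[50,20,0],"twist":-9.5},{"claw":80,"travel":[10,10,0],"twist":-9.5},{"claw":80,"travel":[0,0,-15],"twist":-9.5},{"claw":80,"travel":[0,0,0],"twist":0}]' 40
python3 - <<'E'
from h import *
import pickle
d=cap('side','q1s');t=cap('top','q1t');pickle.dump((t,d,status.observe()),open('s6.pkl','wb'))
cv2.imwrite('pics/q1.png',np.hstack([cv2.resize(t['frame'][300:360,370:430],(400,400),interpolation=cv2.INTER_CUBIC),cv2.resize(d['frame'][220:280,370:430],(400,400),interpolation=cv2.INTER_CUBIC)]))
E
```

```text
clock: 35.95
eef_pos: [0.4297, 0.16, 0.0851]
tool_rot: [[-0.659, -0.752, -0.003], [-0.752, 0.659, 0.009], [-0.004, 0.008, -1.0]]
force: [0.6, 0.3, 0.3]
opening: 0.0681
clock: 36.83
eef_pos: [0.6478, 0.2544, 0.0716]
tool_rot: [[-0.985, 0.172, 0.01], [0.172, 0.985, 0.004], [-0.01, 0.006, -1.0]]
force: [-1.3, -0.4, -0.2]
opening: 0.0683
```

View pics/q1.png

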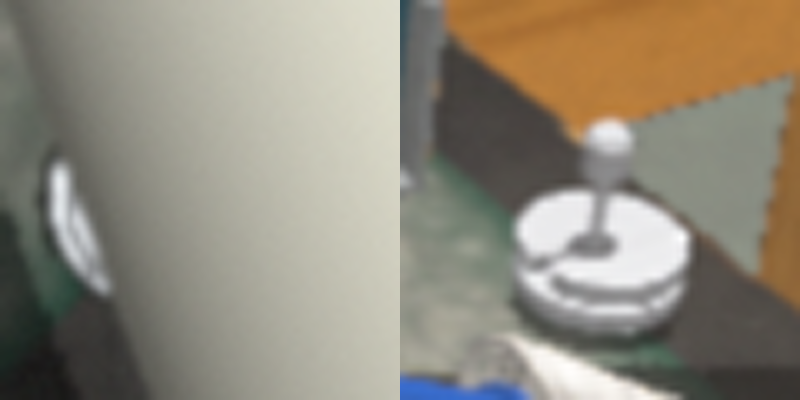

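C lies on B with its slot pointing at about 49°; the side view shows it at (555,255). Now disc A.

```bash
python3 -m inch '[{"claw":80,"travel":[1,0.5,-32],"twist":0.3},{"claw":80,"travel":[0,0,-20],"twist":0},{"claw":80,"travel":[0,0,-10],"twist":0},{"claw":80,"travel":[0,0,-4],"twist":0},{"claw":80,"travel":[0,0,0],"twist":0}]' 40
```

```text
clock: 37.55
eef_pos: [0.6507, 0.2553, 0.011]
tool_rot: [[-0.988, 0.156, 0.019], [0.156, 0.988, 0.008], [-0.018, 0.011, -1.0]]
force: [-0.2, 0.6, 0.4]
opening: 0.0685
```

```bash
python3 -m inch '[{"claw":80,"travel":[-1,0,-8],"twist":-0.6},{"claw":80,"travel":[0,0,-4.5],"twist":0},{"claw":80,"travel":[0,0,0],"twist":0}]' 40
```

```text
clock: 37.92
eef_pos: [0.6503, 0.2555, -0.0009]
tool_rot: [[-0.986, 0.167, 0.021], [0.167, 0.986, 0.008], [-0.019, 0.012, -1.0]]
force: [0.7, -0.6, -0.4]
opening: 0.0685
```

```bash
python3 -m inch '[{"claw":0,"travel":[0,0,0],"twist":0},{"claw":0,"travel":[0,0,0],"twist":0},{"claw":0,"travel":[0,0,0],"twist":0},{"claw":0,"travel":[0,0,30],"twist":0},{"claw":0,"travel":[0,0,45],"twist":0},{"claw":0,"travel":[0,0,20],"twist":0}]' 40
```

```text
clock: 38.67
eef_pos: [0.6485, 0.2548, 0.0936]
tool_rot: [[-0.986, 0.167, 0.016], [0.167, 0.986, 0.006], [-0.015, 0.009, -1.0]]
force: [1.1, 0.1, -1.1]
opening: 0.0515
```

```bash
python3 -m inch '[{"claw":0,"travel":[0,10,45],"twist":10.4},{"claw":0,"travel":[-45,5,0],"twist":10.4},{"claw":0,"travel":[-46,-12,0],"twist":10.4},{"claw":0,"travel":[-46,-12,0],"twist":10.4},{"claw":0,"travel":[-46,-12,0],"twist":10.4},{"claw":0,"travel":[-40,-12,0],"twist":10.4},{"claw":0,"travel":[0,0,-10],"twist":10.4},{"claw":0,"travel":[0,0,-10],"twist":10.4},{"claw":0,"travel":[0,0,-20],"twist":10.4},{"claw":0,"travel":[0,0,0],"twist":10.4},{"claw":0,"travel":[0,0,0],"twist":10.4}]' 40
python3 - <<'E'
from h import *
import pickle
np.set_printoptions(precision=1,suppress=True)
t,d,s=pickle.load(open('s6.pkl','rb'))
f=lambda x,y,z:atz(d,[370+(x+.5)/6.667-.5,220+(y+.5)/6.667-.5],z)*1000
print('head',f(210,133,.064),'stem',f(198,240,.024))
print(discfit(d,.433,.161,z=.024))
E
```

```text
clock: 40.05
eef_pos: [0.42, 0.2212, 0.1004]
tool_rot: [[0.314, -0.949, -0.015], [-0.949, -0.314, 0.018], [-0.022, 0.008, -1.0]]
force: [-0.2, 0.2, -1.9]
opening: 0.0514
head [436.5 162.   64. ] stem [435.1 162.6  24. ]
(np.float64(433.9419126125732), np.float64(161.76759134282372), np.float64(48.73084515823345), np.float64(26.156313942783772))
```

```bash
python3 -m inch '[{"claw":0,"travel":[-2.1,-0.6,-35],"twist":-3.3},{"claw":0,"travel":[0,0,-22],"twist":0},{"claw":0,"travel":[0,0,-10],"twist":0},{"claw":0,"travel":[0,0,0],"twist":0}]' 40
cat >> v.py <<'E'
def v2(fn,hx,hy,sg,box=(382,232,42)):
    d=cams.capture('side');s=status.observe();p=s['eef_pos']*1000
    t=np.arctan2(s['tool_rot'][1][0],s['tool_rot'][0][0]);u=sg*np.array([np.cos(t),np.sin(t)]);n=np.array([-u[1],u[0]])
    r=np.array([hx,hy])-p[:2];print(p,np.rad2deg(t)%360,'along',r@u,'lat',r@n,'u',u)
    a,b,w=box;k=640/w
    im=cv2.resize(d['frame'][b:b+w,a:a+w],(640,640),interpolation=cv2.INTER_CUBIC)
    P=[[*(p[:2]+l*u),p[2]+9] for l in (27,80)]
    q=((proj(d,np.array(P)/1000)-[a,b]+.5)*k).astype(int);cv2.line(im,tuple(map(int,q[0])),tuple(map(int,q[1])),(0,0,255),1)
    q=((proj(d,np.array([[hx,hy,p[2]+9],[hx,hy,64]])/1000)-[a,b]+.5)*k).astype(int);cv2.line(im,tuple(map(int,q[0])),tuple(map(int,q[1])),(0,255,0),1)
    cv2.imwrite('pics/'+fn+'.png',im[:600])
E
python3 -c "
from v import *
v2('q2',433.8,161.3,1)"
```

```text
clock: 40.55
eef_pos: [0.4179, 0.2206, 0.032]
tool_rot: [[0.26, -0.965, -0.013], [-0.965, -0.261, 0.019], [-0.022, 0.007, -1.0]]
force: [-1.1, -0.2, -1.7]
opening: 0.0515
[418.19372756 220.73485687  32.4841003 ] 285.107363093401 along 61.4481780448521 lat -0.423515999040699 u [ 0.26062858 -0.96543915]
```

View pics/q2.png

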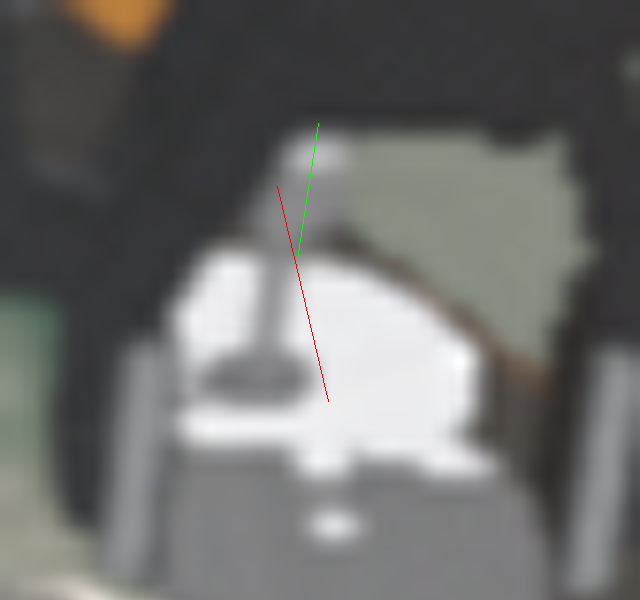

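```bash
python3 - <<'E'
from h import *
d=cams.capture('side');s=status.observe();p=s['eef_pos']*1000
a,b,w=372,222,62;k=640/w
im=cv2.resize(d['frame'][b:b+w,a:a+w],(640,640),interpolation=cv2.INTER_CUBIC)
th=np.linspace(0,2*np.pi,120);t=np.deg2rad(285.1)
u=np.array([np.cos(t),np.sin(t)]);n=np.array([-u[1],u[0]])
def dr(dz,pitch,col):
    c,sn=np.cos(np.deg2rad(pitch)),np.sin(np.deg2rad(pitch))
    def tr(A,B): return np.c_[p[0]+A*c*u[0]+B*n[0],p[1]+A*c*u[1]+B*n[1],p[2]+dz-A*sn]
    P=tr(27*np.cos(th),27*np.sin(th))
    S=tr(np.array([27,-4,-4,27.]),np.array([4,4,-4,-4.]))
    for Q in (P,S):
        q=((proj(d,Q/1000)-[a,b]+.5)*k).astype(np.int32);cv2.polylines(im,[q.reshape(-1,1,2)],False,col,1)
dr(9,0,(0,0,255));dr(9,8,(255,0,0))
cv2.imwrite('pics/q3.png',im[:600])
E
```

```text
(no output)
```

View pics/q3.png

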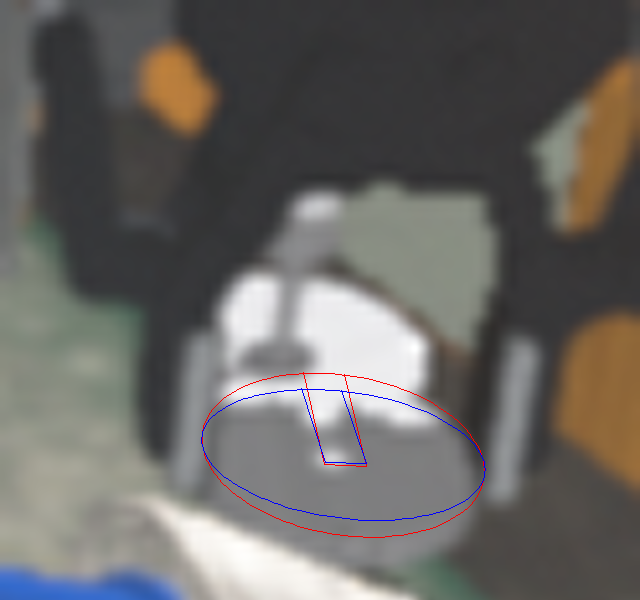

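```bash
python3 -m inch '[{"claw":0,"travel":[4,-12.5,-2],"twist":0},{"claw":0,"travel":[3,-12,0],"twist":0},{"claw":0,"travel":[0,0,0],"twist":0}]' 40
python3 -c "
from v import *
v2('q4',433.8,161.3,1)"
```

```text
clock: 41.02
eef_pos: [0.4271, 0.1948, 0.0327]
tool_rot: [[0.261, -0.965, -0.009], [-0.965, -0.261, 0.021], [-0.023, 0.003, -1.0]]
force: [-0.1, -0.4, -1.1]
opening: 0.0513
[426.99926775 195.20565359  32.64612167] 285.1206207714467 along 34.505783983559205 lat -2.27907356465516 u [ 0.26085197 -0.96537881]
```

View pics/q4.png

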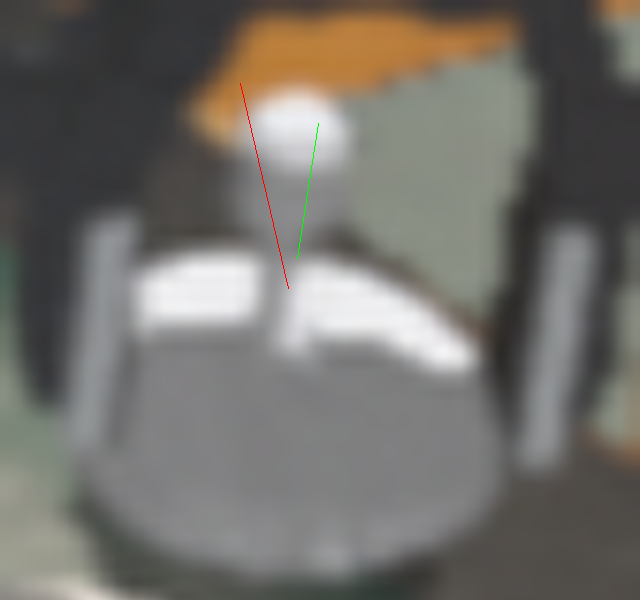

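```bash
python3 -m inch '[{"claw":0,"travel":[1.2,-6,0],"twist":0},{"claw":0,"travel":[1.7,-6.5,0],"twist":0},{"claw":0,"travel":[0,0,0],"twist":0}]' 40
python3 -c "
from v import *
v2('q5',435.6,161.3,1)"
```

```text
clock: 41.45
eef_pos: [0.4301, 0.1819, 0.0328]
tool_rot: [[0.261, -0.965, -0.009], [-0.965, -0.261, 0.021], [-0.023, 0.003, -1.0]]
force: [0.4, -0.3, -1.3]
opening: 0.0515
[430.09048642 182.08557241  32.79391365] 285.12329903818454 along 21.503113810312396 lat -0.10419489851464006 u [ 0.26089709 -0.96536662]
```

View pics/q5.png

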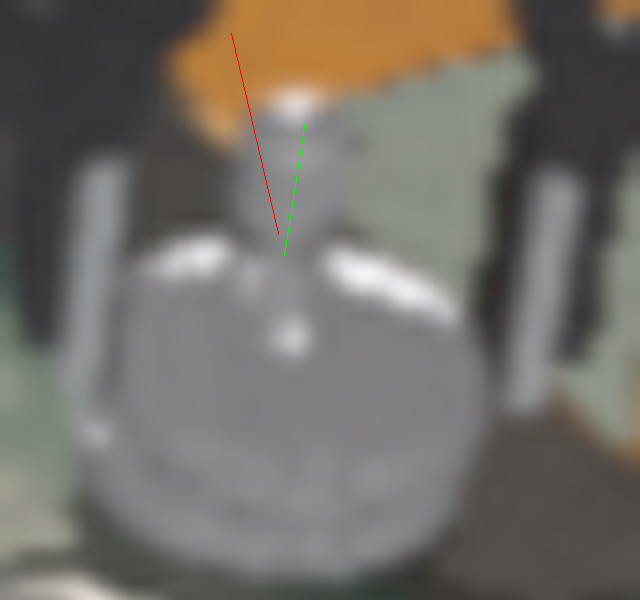

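The head hasn't moved and the stem is inside A's slot, with the light spot at (290,335) behind it. Going to full depth.

```bash
python3 -m inch '[{"claw":0,"travel":[1.9,-7,0],"twist":0},{"claw":0,"travel":[1.8,-7,0],"twist":0},{"claw":0,"travel":[1.3,-5,0],"twist":0},{"claw":0,"travel":[0,0,0],"twist":0}]' 40
python3 -c "
from v import *
v2('q6',435.6,161.3,1)"
```

```text
clock: 42.0
eef_pos: [0.4354, 0.1618, 0.0327]
tool_rot: [[0.261, -0.965, -0.009], [-0.965, -0.261, 0.021], [-0.023, 0.003, -1.0]]
force: [0.3, -0.3, -1.7]
opening: 0.0511
[435.31947369 161.95621624  32.74195857] 285.1444794935808 along 0.7067145216055524 lat 0.09934458698943903 u [ 0.26125394 -0.96527011]
```

View pics/q6.png

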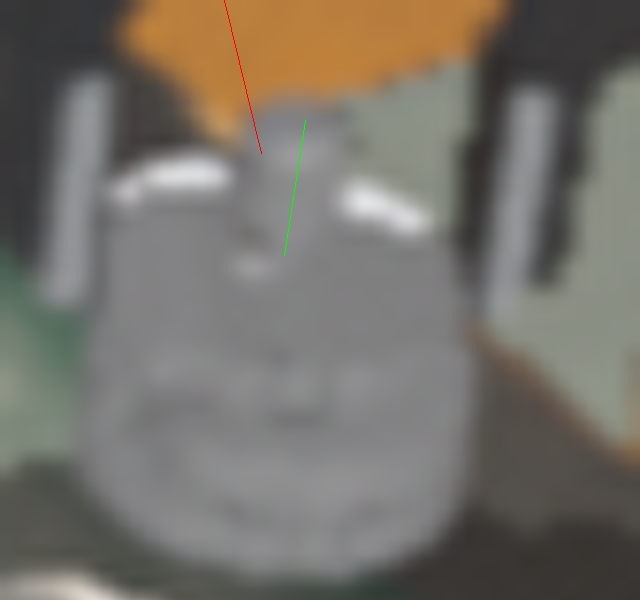

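```bash
python3 -m inch '[{"claw":0,"travel":[0,0,-5],"twist":0},{"claw":0,"travel":[0,0,-3],"twist":0},{"claw":0,"travel":[0,0,0],"twist":0}]' 40;python3 -m inch '[{"claw":0,"travel":[0,0,-1.2],"twist":0},{"claw":0,"travel":[0,0,0],"twist":0}]' 40
```

```text
clock: 42.42
eef_pos: [0.4352, 0.1622, 0.024]
tool_rot: [[0.262, -0.965, -0.009], [-0.965, -0.262, 0.021], [-0.023, 0.003, -1.0]]
force: [0.7, -0.6, -0.9]
opening: 0.0513
clock: 42.68
eef_pos: [0.4353, 0.1624, 0.0239]
tool_rot: [[0.262, -0.965, -0.008], [-0.965, -0.262, 0.022], [-0.023, 0.002, -1.0]]
force: [-0.4, -0.1, -1.4]
opening: 0.0515
```

```bash
python3 -m inch '[{"claw":72,"travel":[0,0,0],"twist":0},{"claw":72,"travel":[0,0,0],"twist":0},{"claw":72,"travel":[0,0,20],"twist":0},{"claw":60,"travel":[0,0,6],"twist":5},{"claw":60,"travel":[0,0,0],"twist":5}]' 40
python3 -c "
from v import *
v2('q7',435.6,161.3,1,box=(372,222,60))"
```

```text
clock: 43.3
eef_pos: [0.4355, 0.1626, 0.0507]
tool_rot: [[0.43, -0.903, -0.011], [-0.903, -0.43, 0.02], [-0.023, 0.002, -1.0]]
force: [-0.6, -0.6, 0.6]
opening: 0.051
[435.54649618 162.62642562  50.63340591] 295.6929996114074 along 1.218478443321203 lat -0.526856582540409 u [ 0.43354899 -0.90113   ]
```

View pics/q7.png

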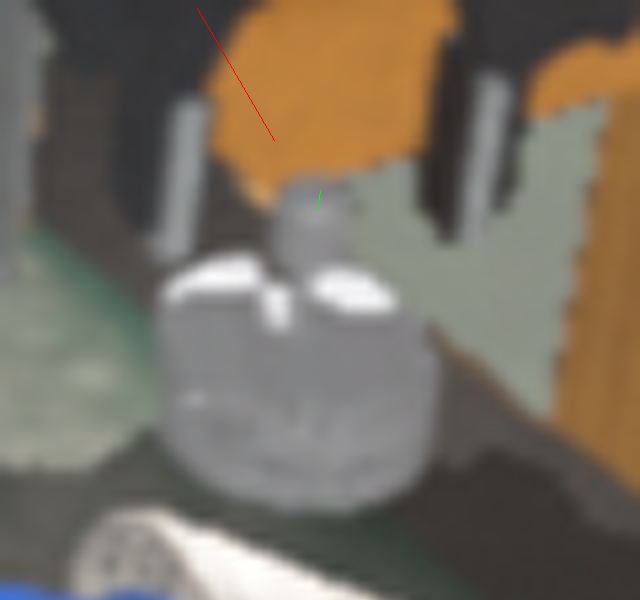

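```bash
python3 -m inch '[{"claw":0,"travel":[0,0,-1],"twist":0},{"claw":0,"travel":[0,0,0],"twist":0},{"claw":0,"travel":[0,0,0],"twist":0},{"claw":0,"travel":[0,0,0],"twist":0}]' 80
python3 - <<'E'
from h import *
import pickle
t,d=pickle.load(open('s0.pkl','rb'))
cv2.imwrite('pics/r1.png',cv2.resize(t['frame'][215:320,115:265],None,fx=5.2,fy=5.2,interpolation=cv2.INTER_CUBIC))
cv2.imwrite('pics/r2.png',cv2.resize(d['frame'][275:435,270:350],None,fx=3.75,fy=3.75,interpolation=cv2.INTER_CUBIC))
cv2.imwrite('pics/r3.png',cv2.resize(d['frame'][275:325,285:335],None,fx=12,fy=12,interpolation=cv2.INTER_CUBIC))
E
```

```text
clock: 43.85
eef_pos: [0.435, 0.1625, 0.0495]
tool_rot: [[0.429, -0.903, -0.012], [-0.903, -0.429, 0.02], [-0.023, 0.003, -1.0]]
force: [-1.1, -0.0, 1.1]
opening: 0.0125
```

View pics/r1.png

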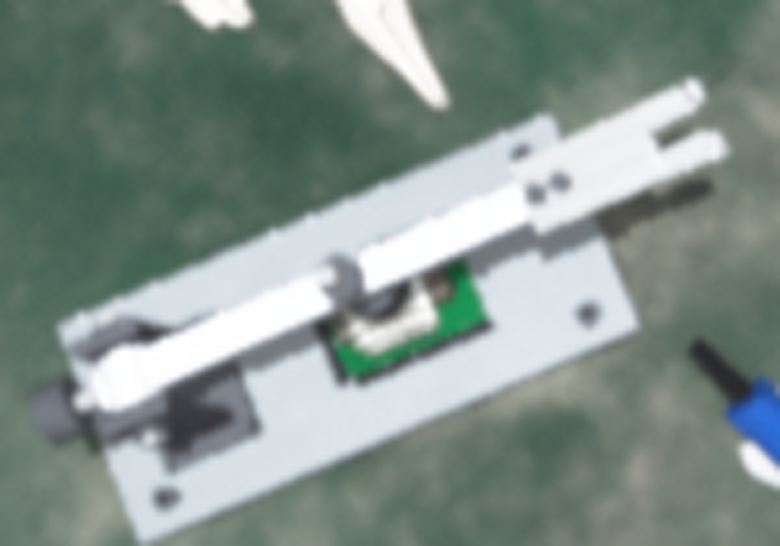

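View pics/r3.png

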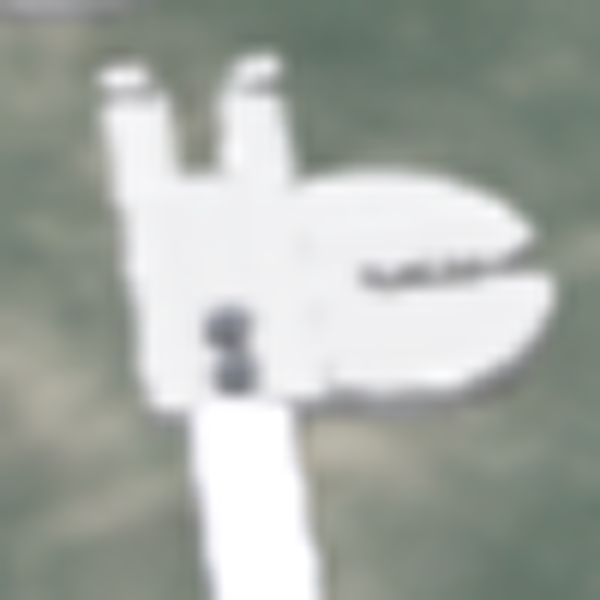

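```bash
python3 - <<'E'
from h import *
import pickle
np.set_printoptions(precision=1,suppress=True)
t,d=pickle.load(open('s0.pkl','rb'))
T=lambda x,y,z=.092:(atz(t,[115+(x+.5)/5.2-.5,215+(y+.5)/5.2-.5],z)*1000)[:2]
S=lambda x,y,z=.092:(atz(d,[285+(x+.5)/12-.5,275+(y+.5)/12-.5],z)*1000)[:2]
ang=lambda a,b:np.rad2deg(np.arctan2(*(b-a)[::-1]))
print('top dir',ang(T(690,80),T(525,150)),ang(T(725,155),T(545,235)),'arm',ang(T(530,200,.095),T(110,385,.095)))
print('top tips',T(692,80,.095),T(724,143,.095),'mid',T(708,112,.095))
print('slot end top',T(657,145))
print('side tips',S(122,68,.095),S(260,65,.095),'slot end',S(198,175),'mid',(S(122,68,.095)+S(260,65,.095))/2)
print('side dir',ang(S(100,80),S(150,405)),ang(S(285,75),S(330,395)))
E
```

```text
top dir 113.74596366784347 114.66156094278358 arm 114.50483013426657
top tips [586.5 405.3] [566.8 394.8] mid [576.5 400.1]
slot end top [566.6 416. ]
side tips [588.6 401.6] [570.3 394.7] slot end [572.  417.4] mid [579.4 398.2]
side dir 114.58417011245176 112.48196362949473
```

```bash
python3 -m inch '[{"claw":0,"travel":[0,0,8],"twist":0},{"claw":0,"travel":[0,0,15],"twist":0},{"claw":0,"travel":[0,0,20],"twist":0},{"claw":0,"travel":[0,0,12],"twist":0},{"claw":0,"travel":[0,0,0],"twist":0}]' 80
python3 - <<'E'
from h import *
d=cap('side')
cv2.imwrite('pics/r4.png',cv2.resize(d['frame'][195:265,370:440],(600,600),interpolation=cv2.INTER_CUBIC))
E
```

```text
clock: 44.48
eef_pos: [0.4343, 0.1622, 0.1067]
tool_rot: [[0.428, -0.904, -0.014], [-0.903, -0.428, 0.019], [-0.023, 0.005, -1.0]]
force: [0.3, -0.1, -5.6]
opening: 0.0121
```

View pics/r4.png

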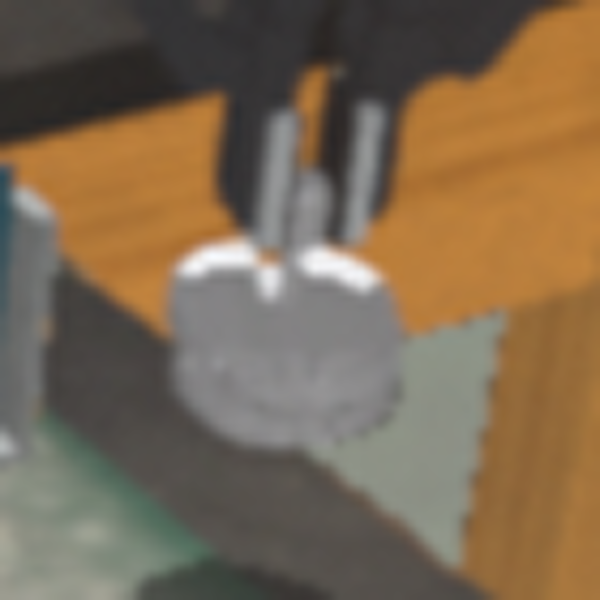

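All three discs came up with the hanger: Fz is −5.6 N and the stack is flat. Carrying it to the stand-off point in front of the fork.

```bash
python3 -m inch '[{"claw":0,"travel":[10,13,0],"twist":0},{"claw":0,"travel":[20,26,0],"twist":-0.5},{"claw":0,"travel":[24,31,0],"twist":0},{"claw":0,"travel":[24,31,0],"twist":-0.5},{"claw":0,"travel":[24,31,0],"twist":0},{"claw":0,"travel":[24,31,0],"twist":0},{"claw":0,"travel":[18,23,0],"twist":0},{"claw":0,"travel":[10,13,0],"twist":0},{"claw":0,"travel":[0,0,0],"twist":0},{"claw":0,"travel":[0,0,0],"twist":0}]' 80
cat >> v.py <<'E'
def v3(fn,sx=572,sy=412.5,box=(265,245,70),ang=114.3):
    d=cams.capture('side');s=status.observe();p=s['eef_pos']*1000
    t=np.deg2rad(ang);u=np.array([np.cos(t),np.sin(t)]);n=np.array([-u[1],u[0]])
    r=np.array([sx,sy])-p[:2];print(p,np.rad2deg(np.arctan2(s['tool_rot'][1][0],s['tool_rot'][0][0]))%360,'along',r@u,'lat',r@n,'u',u,'n',n,'f',s['force'])
    a,b,w=box;k=600/w
    im=cv2.resize(d['frame'][b:b+w,a:a+w],(600,600),interpolation=cv2.INTER_CUBIC)
    def ln(P,c):
        q=((proj(d,np.array(P)/1000)-[a,b]+.5)*k).astype(np.int32);cv2.polylines(im,[q.reshape(-1,1,2)],False,c,1)
    S=np.array([sx,sy])
    ln([[*(S+l*u+m*n),92] for l,m in ((-15,4),(4.5,4),(4.5,-4),(-15,-4))],(0,0,255))
    ln([[*p[:2],p[2]-1.5],[*p[:2],p[2]-18]],(0,255,0))
    cv2.imwrite('pics/'+fn+'.png',im)
E
python3 -c "
from v import *
v3('r5')"
```

```text
clock: 45.78
eef_pos: [0.5928, 0.3738, 0.093]
tool_rot: [[0.412, -0.911, -0.024], [-0.911, -0.412, 0.014], [-0.023, 0.016, -1.0]]
force: [-0.6, 0.5, -5.2]
opening: 0.0121
[592.74022605 373.64186134  93.00771829] 294.3308007046238 along 43.95033571482541 lat 2.9120279749175864 u [-0.41151436  0.91140328] n [-0.91140328 -0.41151436] f [-0.56813858 -0.64765735 -5.76551669]
```

View pics/r5.png

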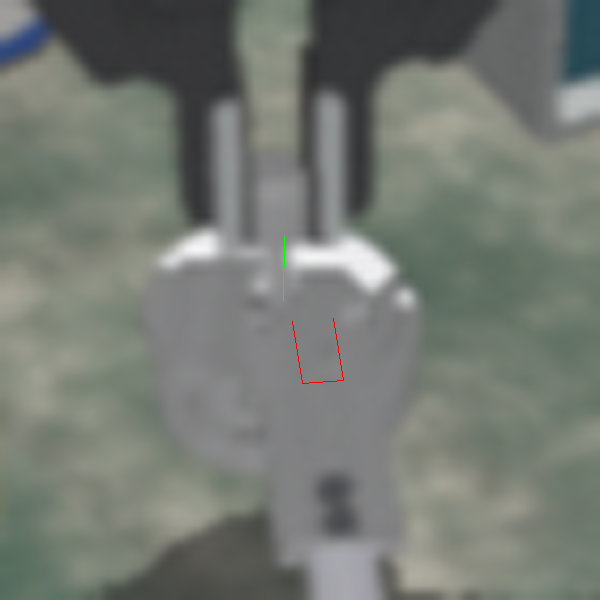

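```bash
python3 -m inch '[{"claw":0,"travel":[-2.6,-1.2,8],"twist":0},{"claw":0,"travel":[0,0,0],"twist":0}]' 80
python3 -c "
from v import *
v3('r6')"
```

```text
clock: 46.08
eef_pos: [0.5897, 0.3717, 0.1023]
tool_rot: [[0.411, -0.911, -0.024], [-0.911, -0.412, 0.015], [-0.023, 0.016, -1.0]]
force: [-0.8, 0.7, -4.9]
opening: 0.0119
[589.63357826 371.61511545 101.78985428] 294.2937906161027 along 44.51908838780365 lat -0.7534160373564387 u [-0.41151436  0.91140328] n [-0.91140328 -0.41151436] f [-0.13456969 -0.83760548 -5.74047389]
```

View pics/r6.png

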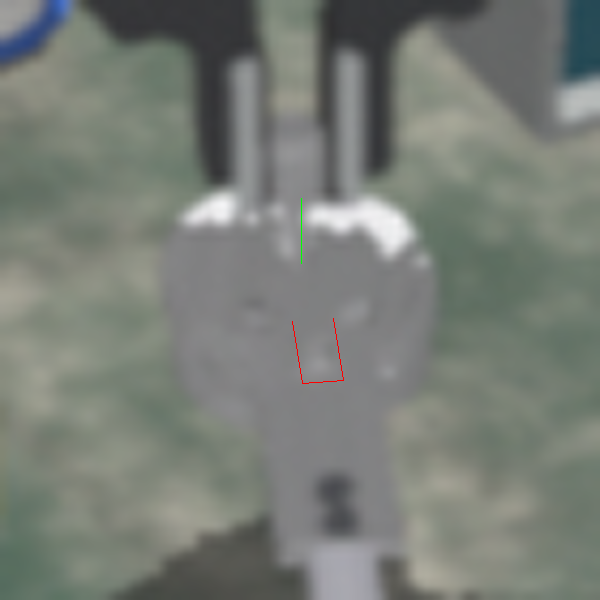

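```bash
python3 -m inch '[{"claw":0,"travel":[-3.4,8.3,-1.5],"twist":0},{"claw":0,"travel":[-4.1,9.1,0],"twist":0},{"claw":0,"travel":[0,0,0],"twist":0}]' 80
python3 -c "
from v import *
v3('r7')"
```

```text
clock: 46.5
eef_pos: [0.5814, 0.3902, 0.1005]
tool_rot: [[0.411, -0.911, -0.024], [-0.911, -0.412, 0.015], [-0.023, 0.016, -1.0]]
force: [0.3, -0.2, -5.2]
opening: 0.0124
[581.61224467 389.88932073 100.50157701] 294.27110948540513 along 24.563023874266822 lat -0.5439878879583432 u [-0.41151436  0.91140328] n [-0.91140328 -0.41151436] f [ 0.24662681  0.00671041 -4.42195556]
```

View pics/r7.png

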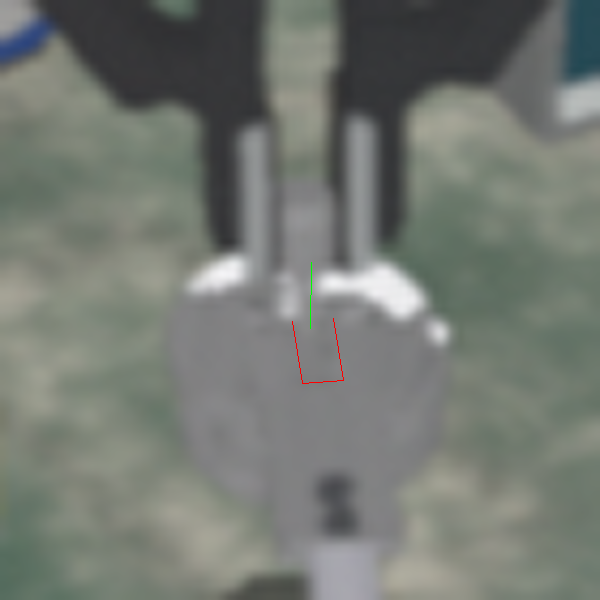

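```bash
python3 - <<'E'
from h import *
m=np.mean([cams.capture('side')['frame'].astype(float) for _ in range(4)],0).mean(2)
g=m[265:295,282:322]
g=np.clip((g-105)/(150-105),0,1)*255
cv2.imwrite('pics/r8.png',cv2.resize(g.astype(np.uint8),(800,600),interpolation=cv2.INTER_CUBIC))
E
```

```text
(no output)
```

View pics/r8.png

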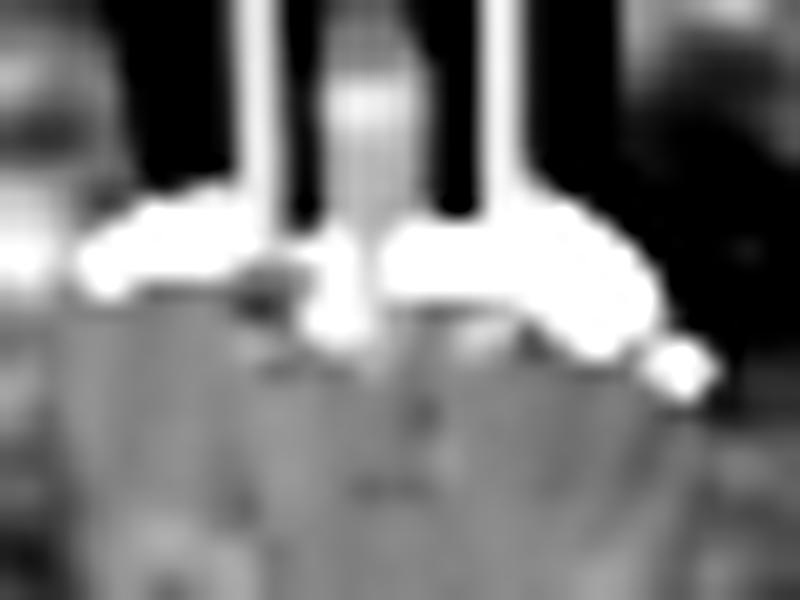

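The contrast-stretched view shows the fork lips at about (260,325) and (490,330), the slot end at (390,490) and the stem at (367,270). The stem is on the slot axis to well under 1 mm, so I'm going in.

```bash
python3 -m inch '[{"claw":0,"travel":[-2.1,4.6,0],"twist":0},{"claw":0,"travel":[-2.1,4.6,0],"twist":0},{"claw":0,"travel":[0,0,0],"twist":0}]' 80
python3 -c "
from v import *
v3('r9')"
```

```text
clock: 47.12
eef_pos: [0.5777, 0.3987, 0.1006]
tool_rot: [[0.409, -0.912, -0.024], [-0.912, -0.41, 0.015], [-0.023, 0.016, -1.0]]
force: [-0.2, -0.0, -4.7]
opening: 0.0121
[577.80749635 398.52586499 100.53061983] 294.1784278472512 along 15.125940574609771 lat -0.45758600838517227 u [-0.41151436  0.91140328] n [-0.91140328 -0.41151436] f [ 1.35783054  0.30973828 -5.18073157]
```

```bash
python3 -m inch '[{"claw":0,"travel":[-2.1,4.6,0],"twist":0},{"claw":0,"travel":[-2.1,4.6,0],"twist":0},{"claw":0,"travel":[-1.2,2.7,0],"twist":0},{"claw":0,"travel":[0,0,0],"twist":0}]' 80
python3 -c "
from v import *
v3('r10')"
python3 - <<'E'
from h import *
m=np.mean([cams.capture('side')['frame'].astype(float) for _ in range(3)],0).mean(2)
g=m[265:305,280:330]
g=np.clip((g-105)/(150-105),0,1)*255
cv2.imwrite('pics/r11.png',cv2.resize(g.astype(np.uint8),(750,600),interpolation=cv2.INTER_CUBIC))
E
```

```text
clock: 47.68
eef_pos: [0.572, 0.4113, 0.1005]
tool_rot: [[0.41, -0.912, -0.024], [-0.912, -0.41, 0.015], [-0.023, 0.016, -1.0]]
force: [-0.5, 0.1, -5.3]
opening: 0.012
[572.03817311 411.21452179 100.50106899] 294.17674035702913 along 1.1872978350270875 lat -0.494201639476636 u [-0.41151436  0.91140328] n [-0.91140328 -0.41151436] f [ 0.31302526  0.2977248  -5.23488765]
```

View pics/r10.png

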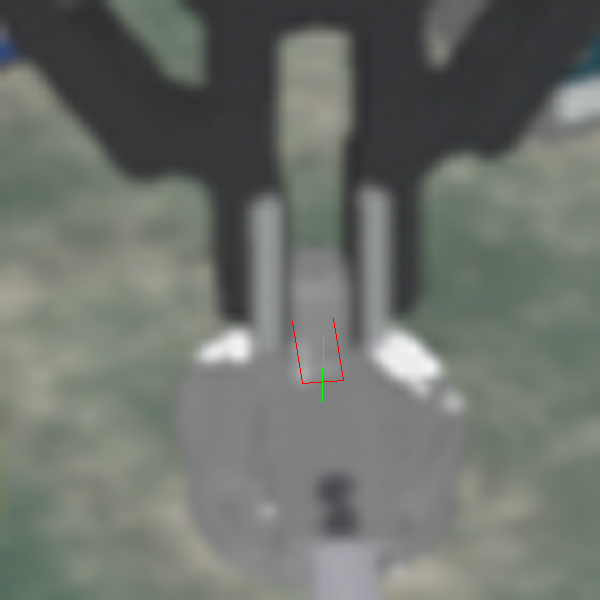

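View pics/r11.png

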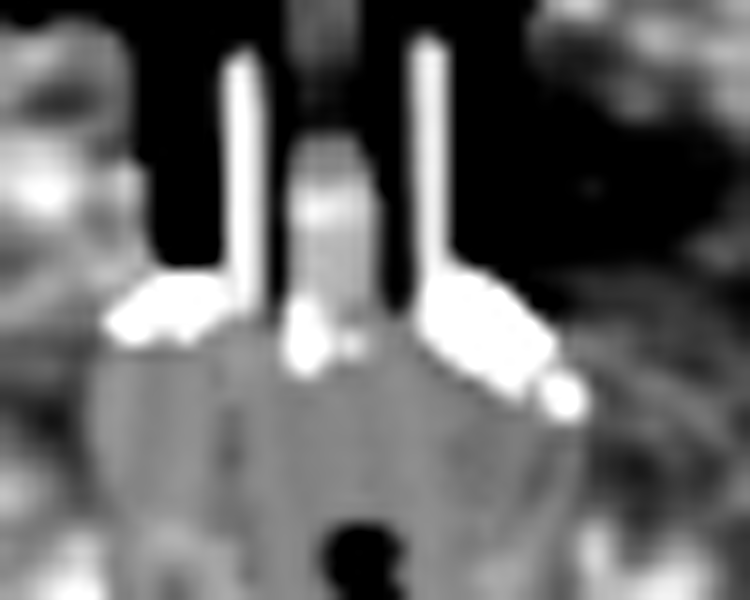

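```bash
python3 -m inch '[{"claw":0,"travel":[-0.4,1,-2],"twist":0},{"claw":0,"travel":[0,0,-2.5],"twist":0},{"claw":0,"travel":[0,0,-2.5],"twist":0},{"claw":0,"travel":[0,0,-2.5],"twist":0},{"claw":0,"travel":[0,0,0],"twist":0}]' 80
python3 -c "
from v import *
v3('r12')"

```

```text
clock: 48.5
eef_pos: [0.5721, 0.4117, 0.0907]
tool_rot: [[0.409, -0.912, -0.023], [-0.912, -0.409, 0.015], [-0.023, 0.015, -1.0]]
force: [0.6, 0.5, -4.1]
opening: 0.012
[572.09026542 411.77811193  90.80855247] 294.12931661690055 along 0.695076669626093 lat -0.21479910189203358 u [-0.41151436  0.91140328] n [-0.91140328 -0.41151436] f [ 0.9995227  -0.147141   -3.61299829]
```

View pics/r12.png

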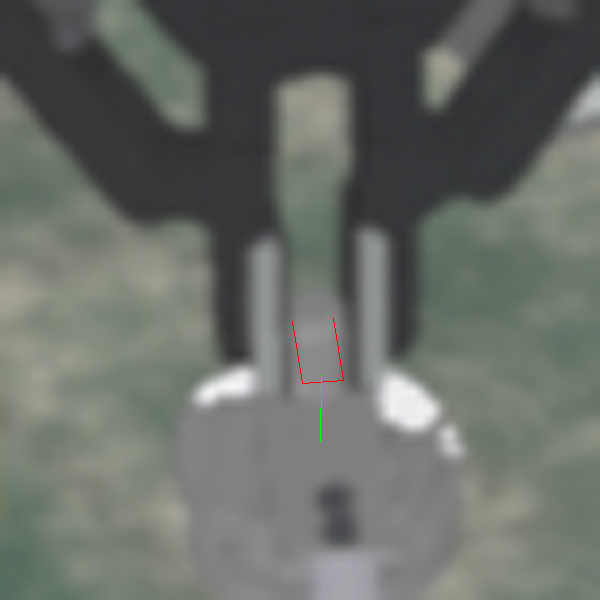

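The fork is now yielding: its screws moved down in the picture and Fz dropped to about −3.8 N. Lowering on to the end stop.

```bash
python3 -m inch '[{"claw":0,"travel":[0,0,-2.5],"twist":0},{"claw":0,"travel":[0,0,-2.5],"twist":0},{"claw":0,"travel":[0,0,-2],"twist":0},{"claw":0,"travel":[0,0,0],"twist":0}]' 80
python3 -m inch '[{"claw":0,"travel":[0,0,-1.5],"twist":0},{"claw":0,"travel":[0,0,0],"twist":0}]' 80
python3 -c "
from v import *
v3('r13')"

```

```text
clock: 49.05
eef_pos: [0.5723, 0.4115, 0.0837]
tool_rot: [[0.408, -0.913, -0.023], [-0.913, -0.409, 0.015], [-0.023, 0.015, -1.0]]
force: [0.2, -1.0, -3.7]
opening: 0.0122
clock: 49.3
eef_pos: [0.5723, 0.4114, 0.0821]
tool_rot: [[0.408, -0.913, -0.023], [-0.913, -0.409, 0.015], [-0.023, 0.015, -1.0]]
force: [0.7, -1.3, -3.9]
opening: 0.012
[572.32667982 411.46789394  82.19562492] 294.1109336036633 along 1.0750982814862926 lat -0.12698940746351683 u [-0.41151436  0.91140328] n [-0.91140328 -0.41151436] f [-0.19795354 -0.82443829 -3.02719036]
```

View pics/r13.png

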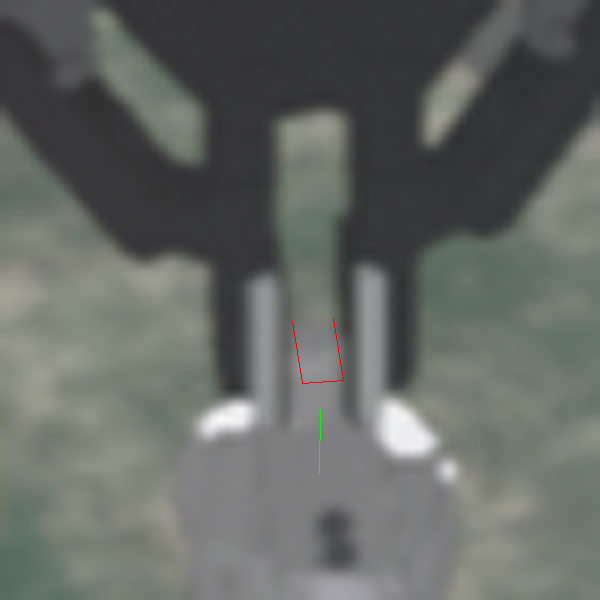

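```bash
python3 -m inch '[{"claw":0,"travel":[0,0,-1],"twist":0},{"claw":0,"travel":[0,0,0],"twist":0}]' 80; python3 -m inch '[{"claw":0,"travel":[0,0,-1],"twist":0},{"claw":0,"travel":[0,0,0],"twist":0}]' 80
```

```text
clock: 49.6
eef_pos: [0.5723, 0.4114, 0.0812]
tool_rot: [[0.408, -0.913, -0.022], [-0.913, -0.409, 0.015], [-0.023, 0.015, -1.0]]
force: [-0.4, -1.6, -3.8]
opening: 0.0123
clock: 49.85
eef_pos: [0.5724, 0.4114, 0.0809]
tool_rot: [[0.408, -0.913, -0.022], [-0.913, -0.409, 0.015], [-0.023, 0.014, -1.0]]
force: [-1.5, -2.7, -2.3]
opening: 0.0121
```

```bash
python3 -m inch '[{"claw":25,"travel":[0,0,0],"twist":0},{"claw":45,"travel":[0,0,0],"twist":0},{"claw":55,"travel":[0,0,0],"twist":0}]' 20
python3 -c "
from v import *
v3('r14')"

```

```text
clock: 50.22
eef_pos: [0.5728, 0.4123, 0.0819]
tool_rot: [[0.409, -0.912, -0.02], [-0.912, -0.409, 0.017], [-0.024, 0.012, -1.0]]
force: [0.3, 0.2, -0.1]
opening: 0.047
[572.84915156 412.26659346  81.91449826] 294.1271833520368 along 0.5621655491456978 lat 0.6778693704887093 u [-0.41151436  0.91140328] n [-0.91140328 -0.41151436] f [-0.18877009  0.22781826  0.58302855]
```

View pics/r14.png

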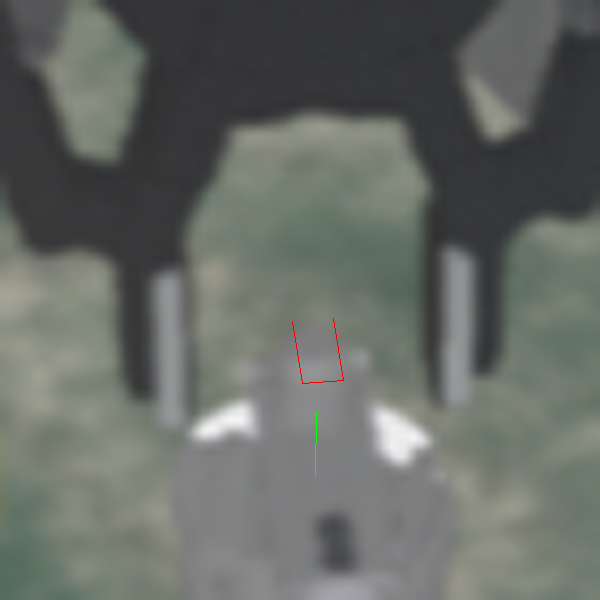

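Released: the hanger hangs with the lips on either side of the head at (265,360) and (360,355). Rising straight up and moving clear to check.

```bash
python3 -m inch '[{"claw":55,"travel":[0,0,15],"twist":0},{"claw":55,"travel":[0,0,40],"twist":0},{"claw":55,"travel":[0,0,50],"twist":0},{"claw":55,"travel":[0,0,40],"twist":0},{"claw":55,"travel":[0,-55,10],"twist":0},{"claw":55,"travel":[-20,-55,0],"twist":0},{"claw":55,"travel":[-30,-50,0],"twist":0},{"claw":55,"travel":[-40,-45,0],"twist":0},{"claw":55,"travel":[0,-50,0],"twist":0},{"claw":55,"travel":[0,0,0],"twist":0}]' 20
python3 - <<'E'
from h import *
import pickle
np.set_printoptions(precision=1,suppress=True)
t=cap('top','z1t');d=cap('side','z1s');pickle.dump((t,d),open('s9.pkl','wb'))
cv2.imwrite('pics/z1.png',np.hstack([cv2.resize(t['frame'][200:300,210:310],(400,400),interpolation=cv2.INTER_CUBIC),cv2.resize(d['frame'][260:340,270:350],(400,400),interpolation=cv2.INTER_CUBIC)]))
for n,z in (('hanger_head',.088),('fork_seat',.08),('small_weight',0),('flux_bottle',0),('solder_reel',0)):
  for nm,p in (('t',t),('s',d)):
    print(n,nm,[(round(r['p'],2),np.array(r['point']),atz(p,r['point'],z)*1000) for r in cams.spot_point(n,p)[:1]])
print(status.observe()['clock'])
E
```

```text
clock: 51.52
eef_pos: [0.4792, 0.1509, 0.2519]
tool_rot: [[0.41, -0.912, -0.009], [-0.912, -0.41, 0.021], [-0.023, -0.001, -1.0]]
force: [0.4, 0.6, 0.3]
opening: 0.0467
hanger_head t [(0.5, array([244. , 240.4]), array([570.6, 411.8,  88. ]))]
hanger_head s [(0.42, array([301.5, 291.3]), array([571. , 417.9,  88. ]))]
fork_seat t []
fork_seat s [(0.95, array([298.9, 293.1]), array([576.6, 414.5,  80. ]))]
small_weight t [(0.43, array([266.4, 300.4]), array([478.6, 383.3,   0. ]))]
small_weight s [(0.68, array([357. , 328.9]), array([477.2, 383.6,   0. ]))]
flux_bottle t [(0.58, array([269., 195.]), array([667.5, 383. ,   0. ]))]
flux_bottle s [(0.93, array([255.7, 306.4]), array([671.9, 384.9,   0. ]))]
solder_reel t [(0.96, array([373.3, 154.5]), array([743.7, 194.8,   0. ]))]
solder_reel s [(0.87, array([257.3, 245.3]), array([751. , 190.5,   0. ]))]
52.125
```

View pics/z1.png

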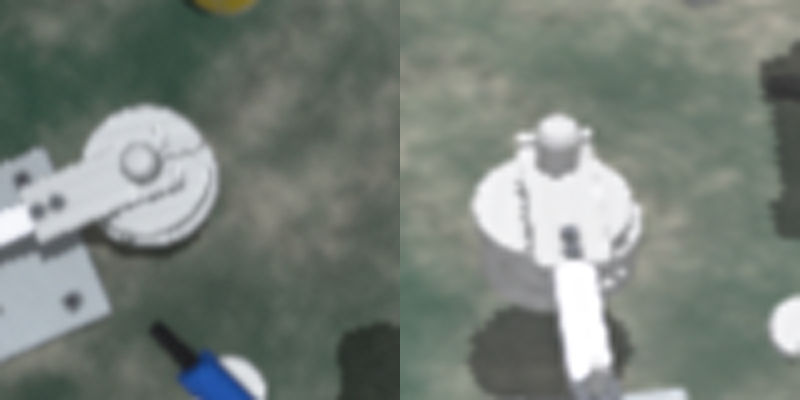

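View pics/z1t.png

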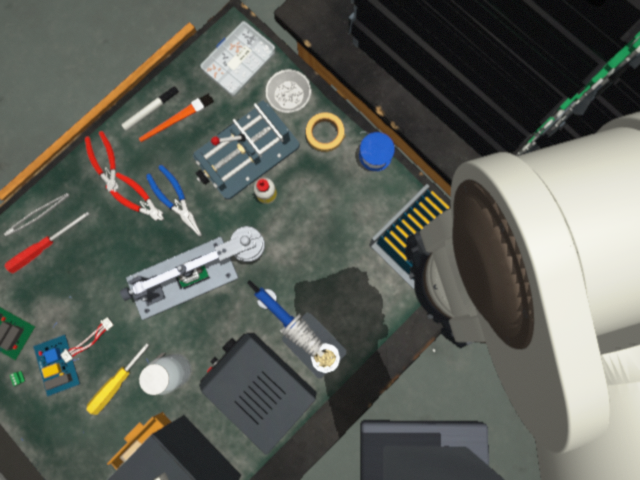

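```bash
python3 - <<'E'
from h import *
import pickle
t,d=pickle.load(open('s9.pkl','rb'))
cv2.imwrite('pics/z2.png',np.hstack([cv2.resize(t['frame'][222:266,226:270],(400,400),interpolation=cv2.INTER_CUBIC),cv2.resize(d['frame'][278:326,280:328],(400,400),interpolation=cv2.INTER_CUBIC)]))
E
```

```text
(no output)
```

View pics/z2.png

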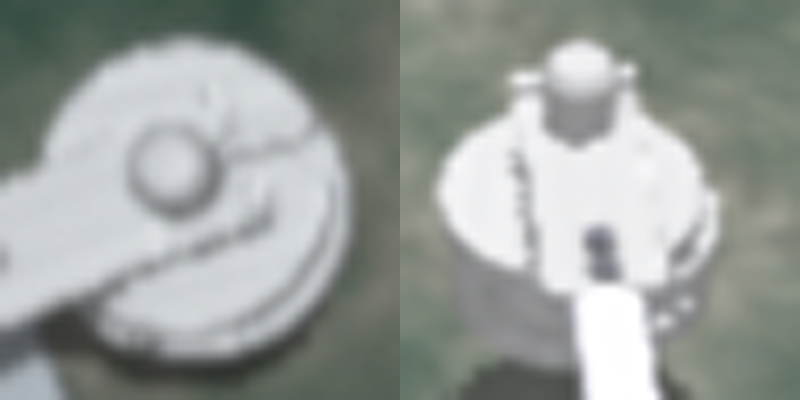

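```bash
python3 - <<'E'
from h import *
m=np.mean([cams.capture('side')['frame'].astype(float) for _ in range(6)],0).mean(2)
g=m[278:326,280:328]
g1=np.clip((g-110)/(165-110),0,1)*255
g2=np.clip((g-60)/(250-60),0,1)*255
cv2.imwrite('pics/z3.png',np.hstack([cv2.resize(x.astype(np.uint8),(400,400),interpolation=cv2.INTER_CUBIC) for x in (g1,g2)]))
E
```

```text
(no output)
```

View pics/z3.png

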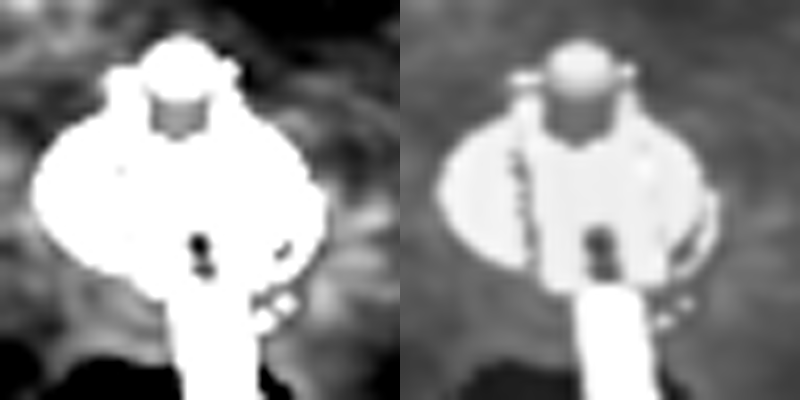

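```bash
python3 - <<'E'
from h import *
s=status.observe();print(s['clock'],s['force'],np.abs(s['qd']).max())
print(manip.finish_job())
E
```

```text
52.425 [-0.06225474  0.2909784   0.50331605] 0.0020476772847246743
the job is handed in; nothing more can be done
None
```

The job is handed in at 52.4 s of the 72 s allowed. All three large weights lie flat on the hanger, and the hanger hangs by its head in the press fork with the arm down.

**What I did**
- I loaded the three weights one at a time. I gripped the hanger by its head, lifted it (Fz about −5.6 N, so the full load came up), slid it into the fork, lowered it to the end stop and let go.
- The second weight missed the stem twice and pushed the hanger about 7 to 10 mm each time, because I had the hanger's position wrong. I set the weight down once in between, then brought it in along the camera's line of sight and turned it about 125° on the stem.

**What the last checks showed**
- **Slots:** from bottom to top they measured about 283°, 49° and 285°, so neighbours are about 124° apart. Those of the lower two were measured before they were covered. In the last pictures only the top slot could be read, and it still pointed at about 285°.
- **Fork and arm:** the head sits between the fork's lips. The arm stopped yielding with the head's underside near 80 mm, the height given for the pad on the heat sink. I did not see the pad itself.
- **Stack:** the middle weight sits about 3 mm off the top one, but it is held on the stem.
- **Other things:** the small weight and flux bottle measured within about 7 mm of their first readings. The solder reel read about 5 to 11 mm different in y. I put that down to the detector, since the arm never went near the reel.
- **Robot:** it was clear of everything, and its force reading was about 0.5 N.

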